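# Dress the nut tub on a market stall: hang the scoop, stand the ticket board

### The job

Get the nut tub ready for customers. First take the scoop off the drip stand and hang it by its own hook over the middle of the tub's near rim (the side towards the robot), hook lip outside and bowl inside. Then take the green ticket board out of the leaning rack, lower it gently on to the green spot on the wooden riser, its face parallel to the riser's long edge, and only when the foot stands firmly let go slowly, so that it stays upright and still; leave the red board and all the other goods as they are.

Things in the scene. Friction and masses are not known exactly. Their poses are not given: they have to be found in the camera images.
- riser: light wooden display slab, fixed, 150 (x) x 240 (y, the long edge) x 20 mm high; origin: centre of its underside, on the table, z up, x away from the robot (yaw varies). It carries the steel tub on its +y half and the green spot on its -y half.
- spot (a point): centre of the green painted disc (48 mm across, flat) on the riser's top surface, at (-20, -70, 20) mm in the riser's frame; axes as the riser.
- tub: open square steel tub with nuts on its floor, fixed on the riser at (0, 50, 20) mm; outside 130 x 130 x 100 mm high, walls 5 mm thick, nuts up to 25 mm above its underside; origin at the centre of its underside, axes parallel to the riser's. Near wall at x = -65 to -60 mm.
- near_rim (a point): middle of the top edge of the tub's near wall (the -x one), at (-62.5, 0, 100) mm in the tub's frame; the wall runs along y; axes as the tub.
- rack: fixed wooden leaning rack, 110 x 196 x 140 mm; origin: centre of its underside. Holds two boards 84 mm apart along its y, leaning 0.31 rad from vertical, tops towards its -x (the robot's side). Each foot stands in a channel 10 mm deep; each post rests on a crossbar on its -x side, 98 to 110 mm up the post. To take one out, raise it 12 mm or more along its length, then move it off the crossbar (to +x) before lifting: the foot is wider than the post.
- green_board_mid (a point): centre (90 mm above the foot's underside) of the loose, top-heavy green ticket board, 0.11 to 0.22 kg, 180 mm tall along own z: foot 34 x 34 x 12 mm, post 12 x 12 mm, and from 115 to 180 mm above the foot's underside a heavy green slab in a light frame, 10 mm thick (own x, face normal), 64 mm wide (own y), both faces alike. Centre of mass 135 mm up. Grip the slab across its thickness.
- green_board_foot (a point): centre of the underside of the green board's foot; axes as the board.
- red_board_mid (a point): centre of the red ticket board: same shape as the green one with a red slab, in the rack's other place (which place is which varies); in the rack a board's top stands 208 mm above the table. Not to be moved.
- drip_stand: fixed drip stand: grey foot tray 110 x 130 x 10 mm (x from -40 to 70 mm) with an upright aluminium plate 5 mm thick (x from -2.5 to 2.5 mm), 120 mm wide along y, its top edge 120 mm above the table; origin on the table under the plate. The scoop hangs on the plate's top edge.
- scoop_mid (a point): centre (69 mm above the lowest point) of the loose steel nut scoop, 0.1 kg, 138 mm tall along own z: handle 10 (x) x 14 (y) mm, its upper end (78 to 138 mm up) a black grip 10 (x) x 24 (y) mm; cup 40 mm across, 28 mm high, at the bottom on the +x side, out to x = 44 mm; hook on the -x side. Starts hung upright on the drip stand, hook towards the robot, cup on the far side.
- scoop_hook (a point): middle of the hook's gap at the strap's underside (70 mm above the scoop's lowest point): (-14, 0, 1) mm from scoop_mid; axes as the scoop. The strap, 14 mm wide, 6 mm thick, runs from the handle to -x; the gap between handle and lip is 18 mm (x -23 to -5 mm).
- scoop_lip (a point): lower end of the hook's turned-down lip (x -29 to -23 mm, reaching 20 mm below the strap): (-26, 0, -19) mm from scoop_mid; axes as the scoop.
- oil_bottle: green glass oil bottle, 56 mm across, 215 mm tall, upright in front of the riser; origin at the centre of its underside.
- honey_jar: small amber jar, 40 mm across, 60 mm tall, standing on the riser about 70 mm behind (+x of) the green spot; origin at the centre of its underside.
- tin: blue tin, 86 mm across, 115 mm tall; origin at the centre of its underside.
- pepper_jar: clear jar with a red cap, 60 mm across, 100 mm tall; origin at the centre of its underside.
- sausage: dry sausage lying on the table, 150 mm long along own x, 35 mm thick; origin under its centre.
- tasting_plate: white plate with sausage slices, 90 mm across, 14 mm high; origin at the centre of its underside.
Not all that is in view belongs to the job. What is shaped like the part that bears green_board_mid but yellow is not meant.

How it is judged:
By the outcome, as a careful person would: the job done as asked, in the order asked, and still so for the second after the job is handed in, with the robot touching nothing.
It also fails if it takes over 72 s, if anything falls off the work surface, if the arm or the gripper's body presses on something with over 40 N, if the wrist force passes 120 N, or if a joint passes its speed limit or range.

### The arm

A 6-joint arm with a two-finger parallel gripper is mounted at the origin on the work surface. World frame = base frame: x ahead of the robot, y to its left, z up, the work surface at z = 0. Lengths are in mm, angles in rad, forces in N, time in s.
With the tool pointing down it reaches from about 250 to 800 mm from the base axis. Payload 3.9 kg.
Tool frame: the origin (TCP) lies on the centre line of the jaws, within the pads' length; the fingertips stand 8 mm ahead of it and the grasp point (between the pads) lies 11 mm behind it (tips_ahead is the distance from the TCP to the fingertips, in mm); x points along the fingers, y is the direction in which the jaws open and shut, and the axes are right-handed (so a half turn about x gives the same grasp; the last joint's range is limited). The gripper opens to 85 mm and grips with 20 to 120 N. Pads are 22 mm wide; open, the fingers measure 114 mm over their backs; the gripper's body (76 mm by 85 mm) begins 54 mm behind the grasp point. The pads swing forward as they close: fully open they stand 13 mm farther back than shut.
Start: joints at [-1.232, 0.26, -0.138, 1.173, 0, 1.571], TCP at [174.482, -495.148, 239.304] pointing down, gripper open.
Joint ranges: [-2.78, 2.78], [-0.83, 1.72], [-1.28, 1.37], [-1.9, 2.12], [-1.57, 1.48], [-3.14, 3.14]. Speed limits (rad/s): [2.57, 2.57, 3.14, 3.14, 3.14, 3.14].

### API

Orientations are given as a rotation vector (axis times angle).
In Python, from workcell import * gives the robot as it stands.
- The arm moves only by the tool servo_tool, never from a script. Its argument "commands" is a list of rows, each an object of numbers: "tx", "ty", "tz": the shift along the world's x, y, z scaled (see below); "rx", "ry", "rz": the turn, a rotation vector about the world's x, y, z scaled (see below); "fingers": the opening, from 0 (shut) to 1 (fully open). A call has 1 to 20 rows; each row shifts and turns the pose as measured when the row begins; what a row does not reach is not made up. The controller multiplies each number of a shift by 0.04 m and each number of a turn by 0.1 rad. A row lasts 1/10 s, in which the tool goes at most 50 mm and 8.59 degrees, less where a joint would pass 70% of its speed; a pose out of reach is approached as far as the arm can. A call with a number of a shift or a turn outside -1 to 1 is refused whole. A call with a gripper value outside its range is refused whole. The fingers move at their own pace and stop on an object; the grip force is fixed at half the most. Time passes only in rows, so rows that do not move let the fingers close. It gives the time, the measured TCP pose, the force and the opening at its end, in the units of the state.
- sense(): the state, without advancing time (a new reading comes with each control period).
- read_camera(name): name is "side" or "top"; returns the picture (480x640x3 uint8, blue, green, red); there is no depth.
- camera_params(name): a dict with "K" (3x3 intrinsics, pixels), "rvec" (rotation vector, rad) and "tvec" (3), from world to camera coordinates, as OpenCV has them. Camera axes: x right, y down, z forward; pixel columns grow to the right and rows downward; lengths in mm; the calibration is good to about 2 mm. A picture is of the moment at which its call begins. camera_params takes no time and is no camera call.
- job_done(): hands the job in, once; it reports no verdict.
The state is a dict: "t": time; "joint_positions": joint angles; "joint_velocities": joint speeds; "tau": joint torques, N m; "tcp_pos": TCP position; "orientation": TCP orientation; "contact_force": force on the tool from outside, world axes, zero at the start; "wrist_torque": the same for the moment, N m; "width": finger opening in mm.
Only numpy, scipy, OpenCV 4.12 (cv2) and the standard library are available. Lean on these libraries where they do the work, as an engineer would, in place of code of your own. Each camera call takes 0.05 s, during which the arm holds its last target.

## Working session

There is one attempt and no reset: what is moved stays moved. The work goes in short steps, Python scripts to look and compute and a tool call to move; the robot and the scene stay as the last step left them, time stands still between calls to the robot, and variables do not carry over. Pictures are saved under pics/ and viewed, and the job is handed in when it is done.

Besides the shell and the picture viewer there is one more tool, called after "Emit:" as name(argument=value, ...), one argument or row to a line, values as JSON. servo_tool: Moves the arm, as the interface text tells. Shifts and turns lie within -1 to 1; 1 stands for 0.04 m of shift or 0.1 rad of turn. Its arguments: {"type":"object","properties":{"commands":{"type":"array"}},"required":["commands"]}

```bash
mkdir -p pics; ls; python3 - <<'E'
from workcell import *
import cv2
for n in ("side","top"):
    im=read_camera(n); cv2.imwrite(f"pics/{n}0.png",im)
    p=camera_params(n); print(n,p)
s=sense(); print(s)
E
```

```text
pics
side {'K': array([[451.20941413,   0.        , 320.23286213],
       [  0.        , 451.20941413, 238.19735089],
       [  0.        ,   0.        ,   1.        ]]), 'rvec': array([ 2.18706299, -0.0830313 ,  0.02843027]), 'tvec': array([-502.31950918,  111.84384058, 1220.02381388])}
top {'K': array([[499.72586892,   0.        , 320.33287074],
       [  0.        , 499.72586892, 238.53420478],
       [  0.        ,   0.        ,   1.        ]]), 'rvec': array([ 2.13094461, -2.15661815,  0.20844961]), 'tvec': array([ -18.41108669,  519.16526521, 1255.61106441])}
{'t': 0.1, 'joint_positions': array([-1.23198311e+00,  2.60606460e-01, -1.39232001e-01,  1.17269425e+00,
        2.69215026e-07,  1.57082751e+00]), 'joint_velocities': array([-0.00041523, -0.00135166,  0.00379309, -0.00090766, -0.0007291 ,
       -0.00074873]), 'tau': array([ 4.95546465e-05, -4.06508052e+01,  2.54527259e+01,  1.01128334e-02,
        6.38410370e-05,  8.57115936e-06]), 'tcp_pos': array([ 174.29673418, -494.59585114,  238.55739215]), 'orientation': array([ 2.03801468,  0.35038298, -2.03861957]), 'contact_force': array([-0.38184615,  1.16417565,  0.28164741]), 'wrist_torque': array([ 0.00157786, -0.0349849 ,  0.02665598]), 'width': 85.4840447975442}
```

View pics/side0.png

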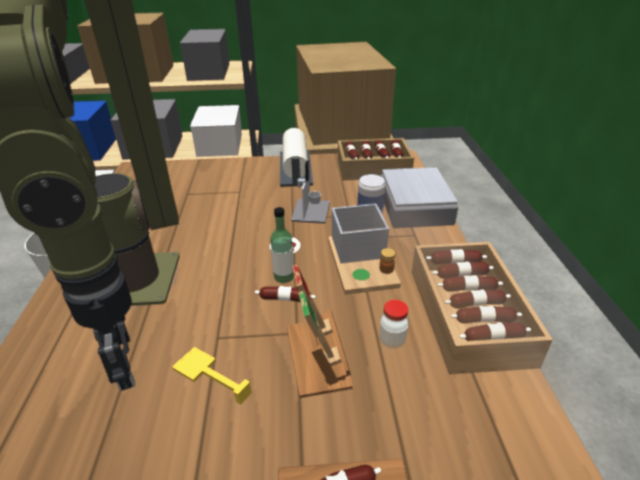

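View pics/top0.png

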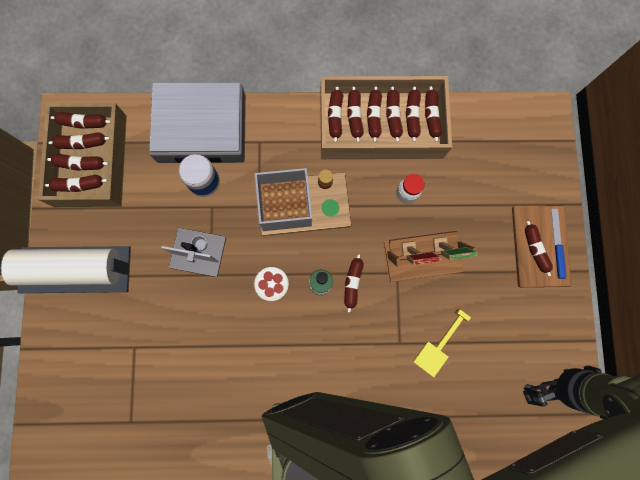

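```bash
cat > h.py <<'E'
import numpy as np, cv2
from workcell import *
P={n:camera_params(n) for n in("side","top")}
def proj(n,X):
    p=P[n]; return cv2.projectPoints(np.float64(X).reshape(-1,1,3),p["rvec"],p["tvec"],p["K"],None)[0].reshape(-1,2)
def ray(n,uv):
    p=P[n];R=cv2.Rodrigues(p["rvec"])[0];c=-R.T@p["tvec"]
    d=R.T@np.linalg.inv(p["K"])@np.array([uv[0],uv[1],1.]);return c,d/np.linalg.norm(d)
def onz(n,uv,z):
    c,d=ray(n,uv);return c+d*(z-c[2])/d[2]
def tri(us,ut):
    c1,d1=ray("side",us);c2,d2=ray("top",ut)
    A=np.stack([d1,-d2],1);t=np.linalg.lstsq(A,c2-c1,rcond=None)[0]
    a=c1+t[0]*d1;b=c2+t[1]*d2;return (a+b)/2,np.linalg.norm(a-b)
def crop(im,x0,y0,w,h,f,fn):
    c=cv2.resize(im[y0:y0+h,x0:x0+w],None,fx=f,fy=f,interpolation=cv2.INTER_CUBIC)
    for x in range(-(-x0//10)*10,x0+w,10):
        cv2.line(c,(int((x-x0+.5)*f),0),(int((x-x0+.5)*f),6 if x%50 else 14),(0,0,255),1)
        if x%20==0: cv2.putText(c,str(x),(int((x-x0+.5)*f)-8,24),0,.35,(0,255,255),1)
    for y in range(-(-y0//10)*10,y0+h,10):
        cv2.line(c,(0,int((y-y0+.5)*f)),(6,int((y-y0+.5)*f)),(0,0,255),1)
        if y%20==0: cv2.putText(c,str(y),(8,int((y-y0+.5)*f)+4),0,.35,(0,255,255),1)
    cv2.imwrite(fn,c)
E
python3 - <<'E'
from h import *
t=cv2.imread("pics/top0.png");s=cv2.imread("pics/side0.png")
crop(t,155,160,130,120,6,"pics/t_scoop.png") 
crop(t,245,160,120,90,6,"pics/t_tub.png")
crop(t,375,220,120,75,6,"pics/t_rack.png")
crop(s,275,165,70,70,8,"pics/s_scoop.png")
crop(s,310,190,110,110,5,"pics/s_tub.png")
crop(s,275,260,90,140,4,"pics/s_rack.png")
E
```

```text
(no output)
```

View pics/t_scoop.png

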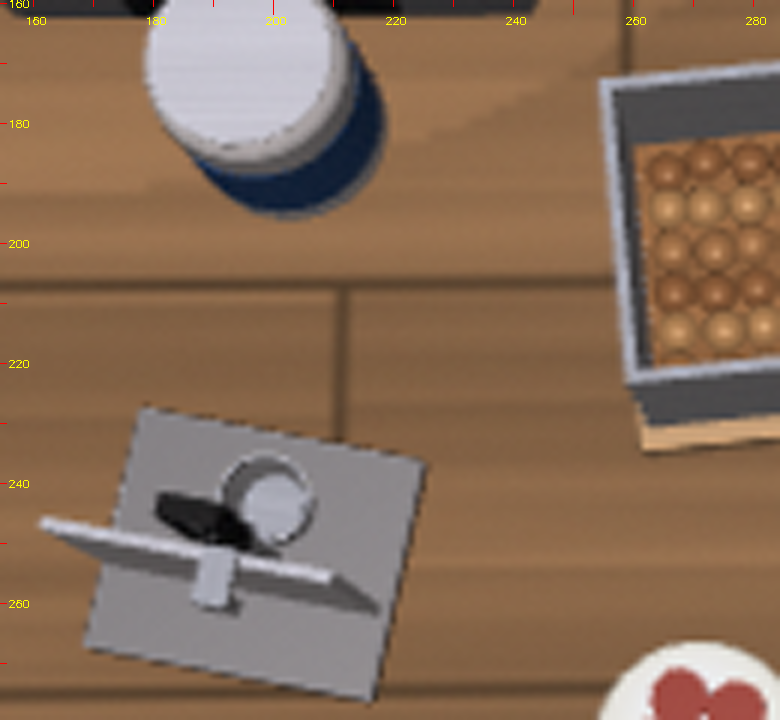

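View pics/t_tub.png

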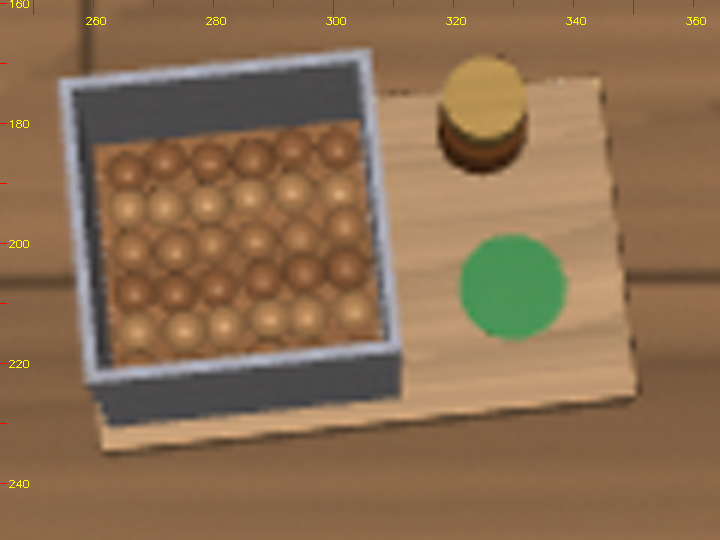

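View pics/t_rack.png

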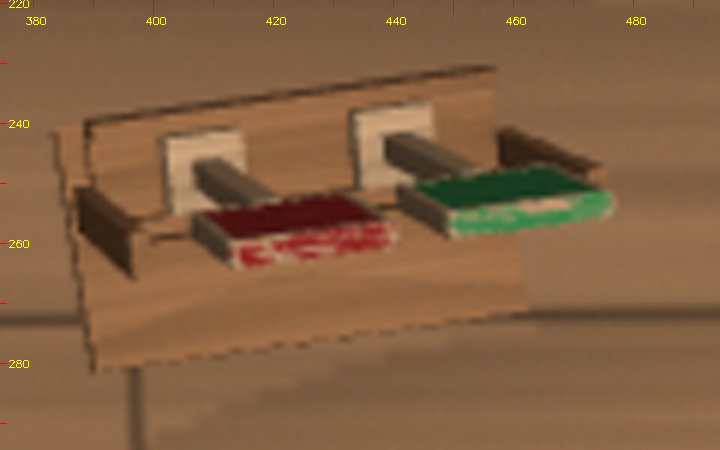

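View pics/s_scoop.png

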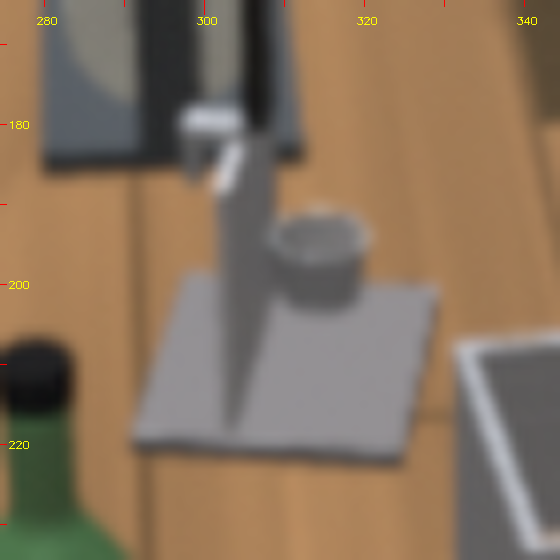

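View pics/s_tub.png

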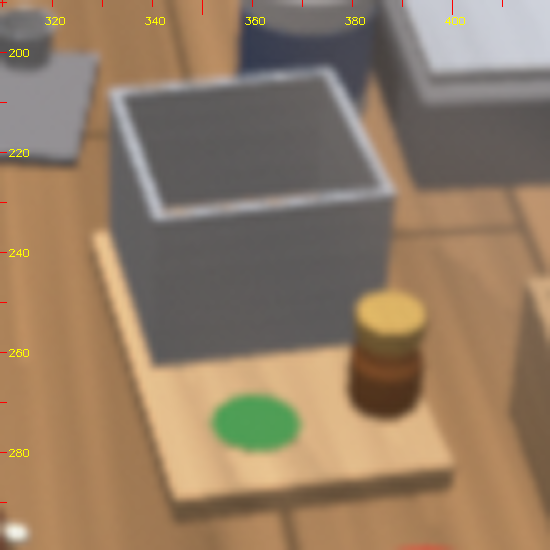

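View pics/s_rack.png

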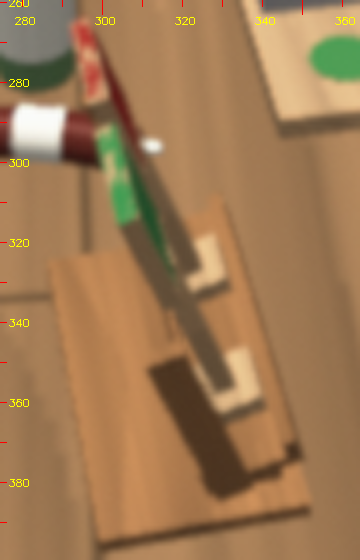

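```bash
python3 - <<'E'
from h import *
np.set_printoptions(precision=1,suppress=True)
t=cv2.imread("pics/top0.png");s=cv2.imread("pics/side0.png")
def yaw(a,b): d=b-a; return np.arctan2(d[1],d[0])
# tub rim
c=[onz("top",u,120) for u in [(254.3,173.2),(305.8,168.3),(311,218),(259,223.2)]]
print("tub top",np.array(c)); m=np.mean(c,0);print("ctr",m)
for i in range(4): print(np.linalg.norm(c[i]-c[(i+1)%4]), yaw(c[i],c[(i+1)%4]))
cs=[onz("side",u,120) for u in [(332,207.7),(375.5,203),(388,227.5),(341,233)]]
print("side",np.array(cs),np.mean(cs,0))
# green spot
for n,im in(("top",t),("side",s)):
    hsv=cv2.cvtColor(im,cv2.COLOR_BGR2HSV);mk=cv2.inRange(hsv,(50,100,80),(85,255,255))
    k,l,st,ce=cv2.connectedComponentsWithStats(mk)
    for i in range(1,k):
        if st[i,4]>60: print(n,st[i],ce[i],onz(n,ce[i],20))
# drip
c=[onz("top",u,10) for u in [(178,227.5),(225,237),(217,276),(168.5,267.7)]]
print("tray",np.array(c),np.mean(c,0))
for i in range(4): print(np.linalg.norm(c[i]-c[(i+1)%4]), yaw(c[i],c[(i+1)%4]))
a,b=[onz("top",u,120) for u in [(161.3,246.7),(209.7,255.6)]]
print("plate",a,b,np.linalg.norm(a-b),yaw(b,a)); 
# side plate ends
print("plate near end side",onz("side",(302.5,185.5),120))
# boards top edges z~208
for nm,u,v in(("green",(450.5,257.5),(477,252.5)),("red",(413.5,263),(440,259)) ):
    a,b=onz("top",u,205),onz("top",v,205);print(nm,a,b,np.linalg.norm(a-b),yaw(b,a))
E
```

```text
tub top [[673.1 139.9 120. ]
 [684.9  11.3 120. ]
 [557.5  -0.4 120. ]
 [545.6 127.3 120. ]]
ctr [615.3  69.5 120. ]
129.15334366256076 -1.4787100975432645
127.92994798532511 -3.050346942340178
128.2586654183348 1.6636392647655929
128.0293772680263 0.09823475961444748
side [[547.4 127.8 120. ]
 [674.7 142.6 120. ]
 [686.3  14.9 120. ]
 [559.3   0.1 120. ]] [616.9  71.3 120. ]
top [322 200  17  16 224] [329.9 207.4] [607.4 -52.2  20. ]
side [353 269  16  11 131] [360.7 274.1] [607.7 -51.7  20. ]
side [303 303   8  13  64] [306.2 309.5] [ 457.5 -172.4   20. ]
tray [[558.4 353.3  10. ]
 [531.5 228.1  10. ]
 [427.7 247.2  10. ]
 [451.1 374.4  10. ]] [492.2 300.7  10. ]
127.97990807872976 -1.7827613472350268
105.45828057272232 2.9602146925847745
129.36014027981494 1.3894560385411374
109.38655259054973 -0.19454352823040166
plate [489.7 363.  120. ] [466.7 245.8 120. ] 119.43243856275896 1.3768740983630452
plate near end side [468.8 265.7 120. ]
green [ 444.7 -316.   205. ] [ 455.5 -377.5  205. ] 62.451986554979015 1.7450829678424076
red [ 433.1 -230.9  205. ] [ 441.5 -291.8  205. ] 61.49094615508193 1.7089297860211596
```

```bash
python3 - <<'E'
from h import *
np.set_printoptions(precision=1,suppress=True)
t=cv2.imread("pics/top0.png");s=cv2.imread("pics/side0.png")
R=lambda y:np.array([[np.cos(y),-np.sin(y),0],[np.sin(y),np.cos(y),0],[0,0,1]])
pl=np.array([478,304,0.]);Rs=R(-.194)
c=[onz("top",u,126) for u in [(188,251),(193.7,251.5),(192.8,260.7),(187,260)]]
print("strap in stand frame",[Rs.T@(x-pl) for x in c])
c=[onz("side",u,126) for u in [(297,180.5),(304,181),(304.5,177.5),(298,177.5)]]
print("strap in stand frame side",[Rs.T@(x-pl) for x in c])
# grip mask
for n,im,b in(("top",t,(170,232,35,25)),("side",s,(295,130,25,60))):
    x,y,w,h=b;m=np.zeros(im.shape[:2],np.uint8);m[y:y+h,x:x+w]=(im[y:y+h,x:x+w].max(2)<45)
    if n=="top":
        ys,xs=np.nonzero(m);print(n,len(xs),xs.min(),xs.max(),ys.min(),ys.max())
# predicted: scoop axis at stand +7.5, lateral L
for L in(-3,0,3):
  q=[pl+Rs@np.array([7.5+dx,L+dy,z]) for z in(188,128) for dx,dy in((-5,-12),(5,-12),(5,12),(-5,12))]
  print(L,"top",proj("top",q).round(1).tolist(),"\n side",proj("side",q).round(1).tolist())
# gripper axes
print(cv2.Rodrigues(sense()["orientation"])[0])
# other objects
print("bottle cap",tri((279.5,211),(321.5,277)))
crop(s,270,130,70,80,8,"pics/s_scoop2.png")
for n,u in (("tin",(195,168)),):print(n,onz("top",u,115))
print("pepper",onz("top",(413.5,183.5),100))
# rack, board feet
q=[onz("top",u,20) for u in[(401,253.5),(414.5,252.5)]];print(q)
E
```

```text
strap in stand frame [array([  1.,  -7., 126.]), array([  2.3, -20.7, 126. ]), array([-19.9, -23.5, 126. ]), array([-20.7,  -9.5, 126. ])]
strap in stand frame side [array([-21.8, -20.1, 126. ]), array([  0.4, -21.1, 126. ]), array([ -1.5,   2. , 126. ]), array([-21.9,  -0.1, 126. ])]
top 86 181 196 243 251
-3 top [[185.1, 247.1], [186.1, 242.8], [175.8, 241.0], [174.8, 245.2], [191.2, 250.9], [192.1, 246.8], [182.4, 245.0], [181.4, 249.1]] 
 side [[304.3, 162.0], [307.6, 162.1], [308.7, 158.7], [305.5, 158.5], [304.9, 179.5], [308.1, 179.7], [309.2, 176.1], [306.1, 176.0]]
0 top [[183.8, 246.8], [184.8, 242.6], [174.6, 240.7], [173.6, 245.0], [190.0, 250.7], [190.9, 246.6], [181.1, 244.8], [180.2, 248.9]] 
 side [[304.5, 161.5], [307.7, 161.7], [308.9, 158.2], [305.7, 158.1], [305.1, 179.1], [308.3, 179.2], [309.3, 175.7], [306.2, 175.5]]
3 top [[182.6, 246.6], [183.5, 242.4], [173.3, 240.5], [172.3, 244.7], [188.8, 250.4], [189.7, 246.4], [179.9, 244.6], [179.0, 248.6]] 
 side [[304.6, 161.1], [307.9, 161.2], [309.0, 157.8], [305.8, 157.7], [305.2, 178.6], [308.4, 178.8], [309.5, 175.2], [306.4, 175.1]]
[[-0.   0.3 -0.9]
 [ 0.  -0.9 -0.3]
 [-1.  -0.  -0. ]]
bottle cap (array([403.9, -21.7, 209.5]), np.float64(1.2036253811776219))
tin [689.1 288.6 115. ]
pepper [ 649.3 -262.6  100. ]
[array([ 480.8, -238.3,   20. ]), array([ 483. , -274.3,   20. ])]
```

View pics/s_scoop2.png

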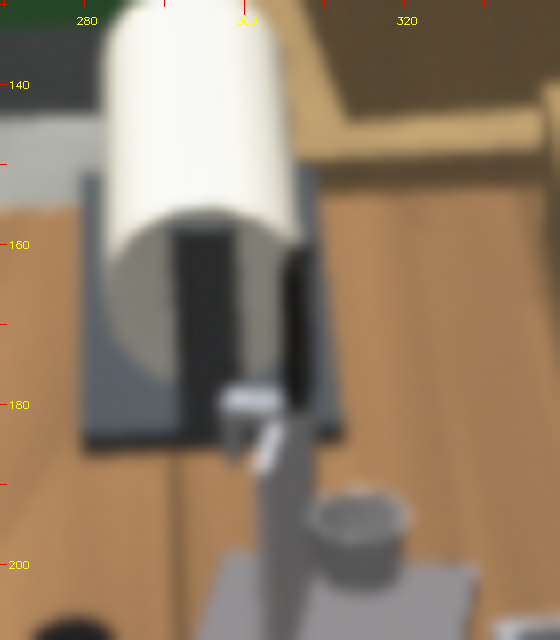

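Emit:
servo_tool(
  commands=[
    {"tz": 1,"ty": 0.5,"fingers": 0.5},
    {"tz": 1,"ty": 0.9,"tx": 0.4,"rz": 0.5,"fingers": 0.5},
    {"ty": 1,"tx": 0.4,"rz": 0.6,"fingers": 0.5},
    {"ty": 1,"tx": 0.4,"rz": 0.6,"fingers": 0.5},
    {"ty": 1,"tx": 0.4,"rz": 0.6,"fingers": 0.5},
    {"ty": 1,"tx": 0.4,"rz": 0.6,"fingers": 0.5},
    {"ty": 1,"tx": 0.4,"rz": 0.6,"fingers": 0.5},
    {"ty": 1,"tx": 0.4,"rz": 0.6,"fingers": 0.5},
    {"ty": 1,"tx": 0.4,"rz": 0.6,"fingers": 0.5},
    {"ty": 1,"tx": 0.4,"rz": 0.6,"fingers": 0.5},
    {"ty": 1,"tx": 0.4,"rz": 0.6,"fingers": 0.5},
    {"ty": 1,"tx": 0.4,"rz": 0.6,"fingers": 0.5},
    {"ty": 1,"tx": 0.4,"rz": 0.6,"fingers": 0.5},
    {"ty": 1,"tx": 0.4,"rz": 0.6,"fingers": 0.5},
    {"ty": 1,"tx": 0.4,"rz": 0.6,"fingers": 0.5},
    {"ty": 1,"tx": 0.4,"rz": 0.6,"fingers": 0.5},
    {"ty": 1,"tx": 0.4,"rz": 0.6,"fingers": 0.5},
    {"ty": 1,"tx": 0.4,"rz": 0.6,"fingers": 0.5},
  ],
)

```text
invalid input
```

```bash
cat >> h.py <<'E'
def st():
    s=sense();M=cv2.Rodrigues(s["orientation"])[0]
    print("t %.2f pos %s width %.1f F %s"%(s["t"],s["tcp_pos"].round(1),s["width"],s["contact_force"].round(1)))
    print(" xaxis",M[:,0].round(3)," yaxis",M[:,1].round(3)," y yaw %.3f"%np.arctan2(M[1,1],M[0,1]),"q",s["joint_positions"].round(2))
    return s,M
E
python3 -c "
from h import *
st()"
```

```text
t 0.10 pos [ 174.3 -494.6  238.6] width 85.5 F [-0.4  1.2  0.3]
 xaxis [-0.001  0.002 -1.   ]  yaxis [ 0.332 -0.943 -0.002]  y yaw -1.232 q [-1.23  0.26 -0.14  1.17  0.    1.57]
```

Emit:
servo_tool(
  commands=[
    {"tx": 0,"ty": 0.5,"tz": 1,"rx": 0,"ry": 0,"rz": 0,"fingers": 0.5},
    {"tx": 0.4,"ty": 0.9,"tz": 1,"rx": 0,"ry": 0,"rz": 0.5,"fingers": 0.5},
    {"tx": 0.4,"ty": 1,"tz": 0,"rx": 0,"ry": 0,"rz": 0.6,"fingers": 0.5},
    {"tx": 0.4,"ty": 1,"tz": 0,"rx": 0,"ry": 0,"rz": 0.6,"fingers": 0.5},
    {"tx": 0.4,"ty": 1,"tz": 0,"rx": 0,"ry": 0,"rz": 0.6,"fingers": 0.5},
    {"tx": 0.4,"ty": 1,"tz": 0,"rx": 0,"ry": 0,"rz": 0.6,"fingers": 0.5},
    {"tx": 0.4,"ty": 1,"tz": 0,"rx": 0,"ry": 0,"rz": 0.6,"fingers": 0.5},
    {"tx": 0.4,"ty": 1,"tz": 0,"rx": 0,"ry": 0,"rz": 0.6,"fingers": 0.5},
    {"tx": 0.4,"ty": 1,"tz": 0,"rx": 0,"ry": 0,"rz": 0.6,"fingers": 0.5},
    {"tx": 0.4,"ty": 1,"tz": 0,"rx": 0,"ry": 0,"rz": 0.6,"fingers": 0.5},
    {"tx": 0.4,"ty": 1,"tz": 0,"rx": 0,"ry": 0,"rz": 0.6,"fingers": 0.5},
    {"tx": 0.4,"ty": 1,"tz": 0,"rx": 0,"ry": 0,"rz": 0.6,"fingers": 0.5},
    {"tx": 0.4,"ty": 1,"tz": 0,"rx": 0,"ry": 0,"rz": 0.6,"fingers": 0.5},
    {"tx": 0.4,"ty": 1,"tz": 0,"rx": 0,"ry": 0,"rz": 0.6,"fingers": 0.5},
    {"tx": 0.4,"ty": 1,"tz": 0,"rx": 0,"ry": 0,"rz": 0.6,"fingers": 0.5},
    {"tx": 0.4,"ty": 1,"tz": 0,"rx": 0,"ry": 0,"rz": 0.6,"fingers": 0.5},
  ],
)

```text
t: 1.7
tcp_pos: [413.0, 140.7, 313.2]
orientation: [1.436, 1.047, -1.442]
contact_force: [0.9, -0.4, 0.1]
width: 42.7
```

```bash
python3 -c "
from h import *
st()"
```

```text
t 1.70 pos [413.  140.7 313.2] width 42.7 F [ 0.9 -0.4  0.1]
 xaxis [-0.005  0.001 -1.   ]  yaxis [ 0.95  -0.311 -0.005]  y yaw -0.316 q [ 0.33  0.09 -0.16  1.33  0.    2.21]
```

Emit:
servo_tool(
  commands=[
    {"tx": 0.44,"ty": 0.93,"tz": -0.6,"rx": 0,"ry": 0,"rz": 0.3,"fingers": 0.4},
    {"tx": 0.44,"ty": 0.93,"tz": -0.6,"rx": 0,"ry": 0,"rz": 0.3,"fingers": 0.4},
    {"tx": 0.44,"ty": 0.93,"tz": -0.6,"rx": 0,"ry": 0,"rz": 0.3,"fingers": 0.4},
    {"tx": 0.44,"ty": 0.93,"tz": -0.5,"rx": 0,"ry": 0,"rz": 0.3,"fingers": 0.4},
    {"tx": 0,"ty": 0,"tz": 0,"rx": 0,"ry": 0,"rz": 0,"fingers": 0.4},
  ],
)

```text
t: 2.2
tcp_pos: [486.3, 301.3, 215.4]
orientation: [1.342, 1.12, -1.345]
contact_force: [0.2, -0.8, -0.1]
width: 34.3
```

```bash
python3 - <<'E'
from h import *
st()
t=read_camera("top");s=read_camera("side")
cv2.imwrite("pics/t1.png",t);cv2.imwrite("pics/s1.png",s)
crop(t,140,190,100,90,6,"pics/t1c.png");crop(s,260,110,90,110,5,"pics/s1c.png")
E
```

```text
t 2.20 pos [486.3 301.3 215.4] width 34.3 F [ 0.2 -0.8 -0.1]
 xaxis [-0.004  0.001 -1.   ]  yaxis [ 0.983 -0.182 -0.004]  y yaw -0.183 q [ 0.55  0.35 -0.07  1.15  0.    2.31]
```

View pics/t1c.png

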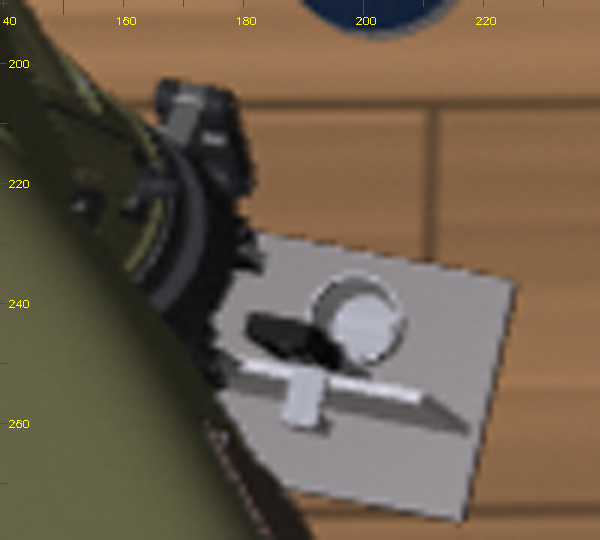

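View pics/s1c.png

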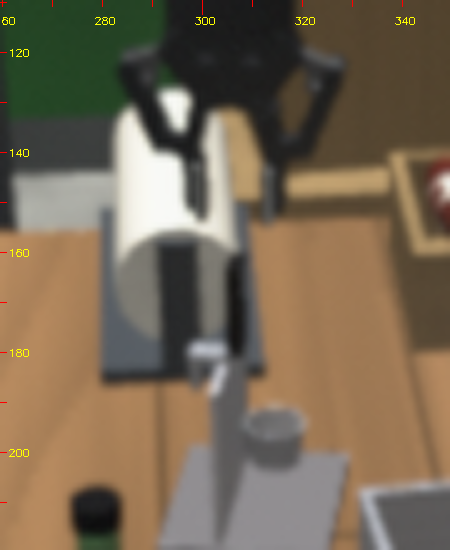

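Emit:
servo_tool(
  commands=[
    {"tx": -0.08,"ty": -0.3,"tz": 0,"rx": 0,"ry": 0,"rz": -0.1,"fingers": 0.4},
    {"tx": 0,"ty": 0,"tz": -0.4,"rx": 0,"ry": 0,"rz": 0,"fingers": 0.4},
    {"tx": 0,"ty": 0,"tz": -0.4,"rx": 0,"ry": 0,"rz": 0,"fingers": 0.4},
    {"tx": 0,"ty": 0,"tz": -0.4,"rx": 0,"ry": 0,"rz": 0,"fingers": 0.4},
    {"tx": 0,"ty": 0,"tz": -0.3,"rx": 0,"ry": 0,"rz": 0,"fingers": 0.4},
    {"tx": 0,"ty": 0,"tz": 0,"rx": 0,"ry": 0,"rz": 0,"fingers": 0.4},
  ],
)

```text
t: 2.9
tcp_pos: [480.1, 275.5, 163.6]
orientation: [1.363, 1.102, -1.357]
contact_force: [-0.4, 0.6, -1.4]
width: 34.3
```

```bash
python3 - <<'E'
from h import *
st()
s=read_camera("side")
crop(s,260,110,90,110,5,"pics/s2c.png")
E
```

```text
t 2.90 pos [480.1 275.5 163.6] width 34.3 F [-0.4  0.6 -1.4]
 xaxis [ 0.004  0.001 -1.   ]  yaxis [ 0.979 -0.206  0.003]  y yaw -0.207 q [ 0.52  0.35 -0.21  1.   -0.    2.3 ]
```

View pics/s2c.png

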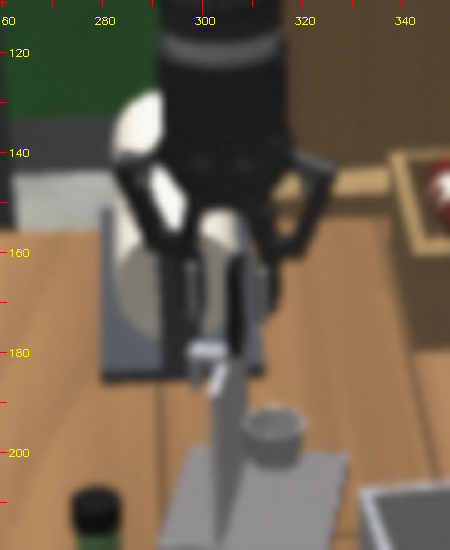

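Emit:
servo_tool(
  commands=[
    {"tx": 0,"ty": 0,"tz": 0,"rx": 0,"ry": 0,"rz": 0,"fingers": 0.4},
    {"tx": 0.08,"ty": 0.32,"tz": 0,"rx": 0,"ry": 0,"rz": 0.1,"fingers": 0.4},
    {"tx": 0,"ty": 0,"tz": -0.2,"rx": 0,"ry": 0,"rz": 0,"fingers": 0.4},
    {"tx": 0,"ty": 0,"tz": 0,"rx": 0,"ry": 0,"rz": 0,"fingers": 0.4},
    {"tx": 0,"ty": 0,"tz": 0,"rx": 0,"ry": 0,"rz": 0,"fingers": 0.4},
  ],
)

```text
t: 3.45
tcp_pos: [486.1, 290.5, 159.5]
orientation: [1.362, 1.106, -1.343]
contact_force: [0.5, -0.5, 0.1]
width: 34.3
```

```bash
python3 - <<'E'
from h import *
st()
E
```

```text
t 3.45 pos [486.1 290.5 159.5] width 34.3 F [ 0.5 -0.5  0.1]
 xaxis [ 0.01   0.005 -1.   ]  yaxis [ 0.981 -0.196  0.009]  y yaw -0.197 q [ 0.54  0.37 -0.2   1.   -0.    2.31]
```

Emit:
servo_tool(
  commands=[
    {"tx": -0.07,"ty": -0.03,"tz": -0.18,"rx": -0.05,"ry": 0.1,"rz": 0,"fingers": 0.4},
    {"tx": 0,"ty": 0,"tz": 0,"rx": 0,"ry": 0,"rz": 0,"fingers": 0.4},
    {"tx": 0,"ty": 0,"tz": 0,"rx": 0,"ry": 0,"rz": 0,"fingers": 0.4},
  ],
)

```text
t: 3.75
tcp_pos: [482.7, 289.2, 151.2]
orientation: [1.351, 1.11, -1.354]
contact_force: [0.2, -0.3, -0.1]
width: 34.4
```

```bash
python3 - <<'E'
from h import *
st()
s=read_camera("side")
crop(s,260,110,90,110,5,"pics/s3c.png")
E
```

```text
t 3.75 pos [482.7 289.2 151.2] width 34.4 F [ 0.2 -0.3 -0.1]
 xaxis [-0.002 -0.001 -1.   ]  yaxis [ 0.981 -0.195 -0.001]  y yaw -0.197 q [ 0.54  0.38 -0.21  0.99 -0.    2.31]
```

View pics/s3c.png

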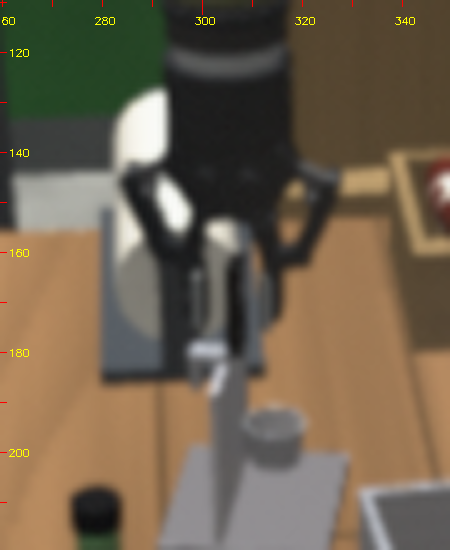

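Emit:
servo_tool(
  commands=[
    {"tx": 0,"ty": 0,"tz": 0,"rx": 0,"ry": 0,"rz": 0,"fingers": 0.2},
    {"tx": 0,"ty": 0,"tz": 0,"rx": 0,"ry": 0,"rz": 0,"fingers": 0.1},
    {"tx": 0,"ty": 0,"tz": 0,"rx": 0,"ry": 0,"rz": 0,"fingers": 0},
    {"tx": 0,"ty": 0,"tz": 0,"rx": 0,"ry": 0,"rz": 0,"fingers": 0},
    {"tx": 0,"ty": 0,"tz": 0,"rx": 0,"ry": 0,"rz": 0,"fingers": 0},
  ],
)

```text
t: 4.3
tcp_pos: [482.6, 288.8, 151.1]
orientation: [1.351, 1.109, -1.355]
contact_force: [0.5, 0.5, -0.6]
width: 9.1
```

```bash
python3 - <<'E'
from h import *
st()
E
```

```text
t 4.30 pos [482.6 288.8 151.1] width 9.1 F [ 0.5  0.5 -0.6]
 xaxis [-0.002 -0.002 -1.   ]  yaxis [ 0.981 -0.196 -0.001]  y yaw -0.197 q [ 0.54  0.38 -0.21  0.99 -0.    2.31]
```

Emit:
servo_tool(
  commands=[
    {"tx": 0,"ty": 0,"tz": 0.3,"rx": 0,"ry": 0,"rz": 0,"fingers": 0},
    {"tx": 0,"ty": 0,"tz": 0.5,"rx": 0,"ry": 0,"rz": 0,"fingers": 0},
    {"tx": 0,"ty": 0,"tz": 0.6,"rx": 0,"ry": 0,"rz": 0,"fingers": 0},
    {"tx": 0,"ty": 0,"tz": 0.6,"rx": 0,"ry": 0,"rz": 0,"fingers": 0},
    {"tx": 0,"ty": 0,"tz": 0.5,"rx": 0,"ry": 0,"rz": 0,"fingers": 0},
    {"tx": 0,"ty": 0,"tz": 0.3,"rx": 0,"ry": 0,"rz": 0,"fingers": 0},
    {"tx": 0,"ty": 0,"tz": 0,"rx": 0,"ry": 0,"rz": 0,"fingers": 0},
  ],
)

```text
t: 5.0
tcp_pos: [483.2, 288.1, 272.0]
orientation: [1.353, 1.107, -1.352]
contact_force: [0.4, 0.2, -0.8]
width: 9.1
```

```bash
python3 - <<'E'
from h import *
st()
s=read_camera("side")
crop(s,250,70,110,140,4,"pics/s4c.png")
E
```

```text
t 5.00 pos [483.2 288.1 272. ] width 9.1 F [ 0.4  0.2 -0.8]
 xaxis [ 0.002 -0.002 -1.   ]  yaxis [ 0.981 -0.196  0.002]  y yaw -0.198 q [ 0.54  0.31  0.02  1.28 -0.    2.31]
```

View pics/s4c.png

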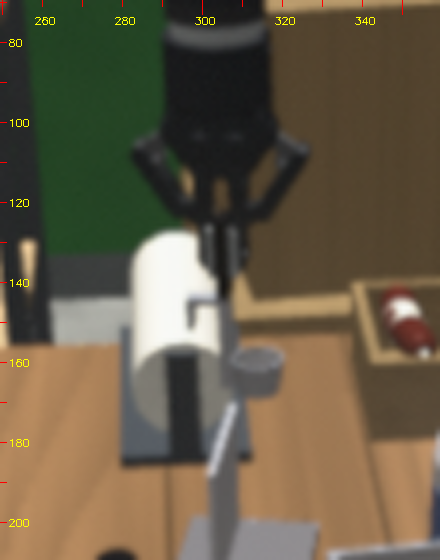

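Emit:
servo_tool(
  commands=[
    {"tx": 0.1,"ty": -0.4,"tz": 0,"rx": 0,"ry": 0,"rz": 0.3,"fingers": 0},
    {"tx": 0.3,"ty": -0.8,"tz": 0,"rx": 0,"ry": 0,"rz": 0.4,"fingers": 0},
    {"tx": 0.3,"ty": -0.8,"tz": 0,"rx": 0,"ry": 0,"rz": 0.4,"fingers": 0},
    {"tx": 0.3,"ty": -0.8,"tz": 0,"rx": 0,"ry": 0,"rz": 0.4,"fingers": 0},
    {"tx": 0.3,"ty": -0.8,"tz": 0,"rx": 0,"ry": 0,"rz": 0.4,"fingers": 0},
    {"tx": 0.3,"ty": -0.8,"tz": 0,"rx": 0,"ry": 0,"rz": 0.4,"fingers": 0},
    {"tx": 0.3,"ty": -0.7,"tz": 0,"rx": 0,"ry": 0,"rz": 0.4,"fingers": 0},
    {"tx": 0.1,"ty": -0.3,"tz": 0,"rx": 0,"ry": 0,"rz": 0.2,"fingers": 0},
    {"tx": 0,"ty": 0,"tz": 0,"rx": 0,"ry": 0,"rz": 0,"fingers": 0},
    {"tx": 0,"ty": 0,"tz": 0,"rx": 0,"ry": 0,"rz": 0,"fingers": 0},
    {"tx": 0,"ty": 0,"tz": 0,"rx": 0,"ry": 0,"rz": 0,"fingers": 0},
  ],
)

```text
t: 6.15
tcp_pos: [558.0, 64.5, 262.5]
orientation: [1.12, 1.268, -1.142]
contact_force: [-0.8, -0.5, -0.3]
width: 9.3
```

```bash
python3 - <<'E'
from h import *
st()
E
```

```text
t 6.15 pos [558.   64.5 262.5] width 9.3 F [-0.8 -0.5 -0.3]
 xaxis [-0.016 -0.004 -1.   ]  yaxis [ 0.994  0.107 -0.016]  y yaw 0.107 q [ 0.12  0.33  0.02  1.28 -0.    1.58]
```

Emit:
servo_tool(
  commands=[
    {"tx": 0.14,"ty": 0.02,"tz": -0.6,"rx": 0.04,"ry": -0.16,"rz": -0.14,"fingers": 0},
    {"tx": 0,"ty": 0,"tz": -0.3,"rx": 0,"ry": 0,"rz": 0,"fingers": 0},
    {"tx": 0,"ty": 0,"tz": 0,"rx": 0,"ry": 0,"rz": 0,"fingers": 0},
    {"tx": 0,"ty": 0,"tz": 0,"rx": 0,"ry": 0,"rz": 0,"fingers": 0},
  ],
)

```text
t: 6.55
tcp_pos: [562.2, 68.9, 225.9]
orientation: [1.138, 1.255, -1.136]
contact_force: [0.0, 0.4, -0.3]
width: 9.1
```

```bash
python3 - <<'E'
from h import *
st()
t=read_camera("top");s=read_camera("side")
crop(t,230,120,130,120,5,"pics/t5c.png");crop(s,300,80,120,170,4,"pics/s5c.png")
E
```

```text
t 6.55 pos [562.2  68.9 225.9] width 9.1 F [ 0.   0.4 -0.3]
 xaxis [-0.     0.002 -1.   ]  yaxis [ 0.995  0.098 -0.   ]  y yaw 0.098 q [ 0.12  0.34 -0.06  1.17  0.    1.59]
```

View pics/s5c.png

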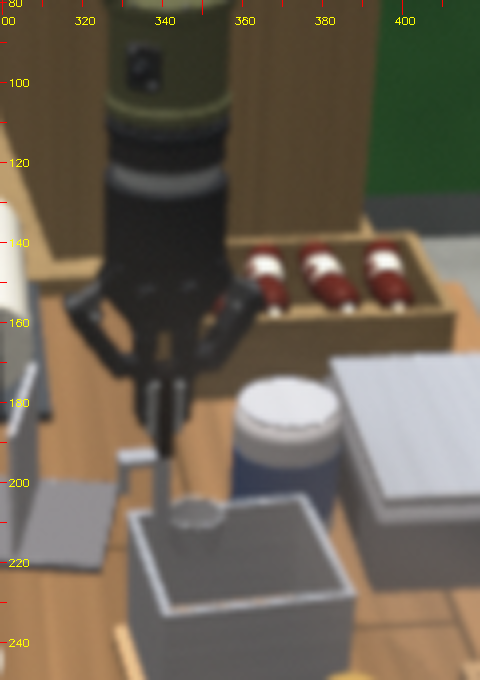

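View pics/t5c.png

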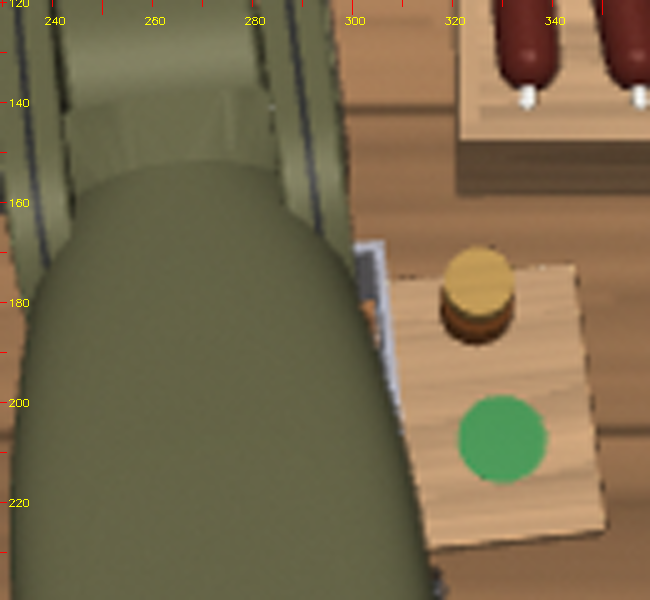

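```bash
python3 - <<'E'
from h import *
a=onz("side",(334.2,193.8),200.8);th=.095
tub=np.array([616,70.4,0]);R=np.array([[np.cos(th),-np.sin(th),0],[np.sin(th),np.cos(th),0],[0,0,1]])
s=sense();print(a,"strap rel tub",R.T@(a-tub),"tcp rel tub",R.T@(s["tcp_pos"]-tub))
E
```

```text
[547.10387903  65.52367274 200.8       ] strap rel tub [-69.04801557   1.68095159 200.8       ] tcp rel tub [-53.25656957   3.49966412 226.3376299 ]
```

Emit:
servo_tool(
  commands=[
    {"tx": 0.02,"ty": -0.08,"tz": 0,"rx": 0,"ry": 0,"rz": -0.04,"fingers": 0},
    {"tx": 0,"ty": 0,"tz": -0.3,"rx": 0,"ry": 0,"rz": 0,"fingers": 0},
    {"tx": 0,"ty": 0,"tz": -0.3,"rx": 0,"ry": 0,"rz": 0,"fingers": 0},
    {"tx": 0,"ty": 0,"tz": -0.2,"rx": 0,"ry": 0,"rz": 0,"fingers": 0},
    {"tx": 0,"ty": 0,"tz": 0,"rx": 0,"ry": 0,"rz": 0,"fingers": 0},
    {"tx": 0,"ty": 0,"tz": 0,"rx": 0,"ry": 0,"rz": 0,"fingers": 0},
  ],
)

```text
t: 7.25
tcp_pos: [564.0, 65.2, 192.6]
orientation: [1.143, 1.251, -1.138]
contact_force: [-1.0, 0.0, -0.7]
width: 9.2
```

```bash
cat >> h.py <<'E'
def tubrel():
    th=.094;tub=np.array([616,70.4,0]);R=np.array([[np.cos(th),-np.sin(th),0],[np.sin(th),np.cos(th),0],[0,0,1]])
    print("tcp rel tub",(R.T@(sense()["tcp_pos"]-tub)).round(1))
E
python3 - <<'E'
from h import *
st();tubrel()
s=read_camera("side")
crop(s,300,120,120,150,4,"pics/s6c.png")
E
```

```text
t 7.25 pos [564.   65.2 192.6] width 9.2 F [-1.   0.  -0.7]
 xaxis [ 0.003  0.002 -1.   ]  yaxis [0.996 0.093 0.003]  y yaw 0.093 q [ 0.11  0.35 -0.13  1.09  0.    1.59]
tcp rel tub [-52.2  -0.3 192.6]
```

View pics/s6c.png

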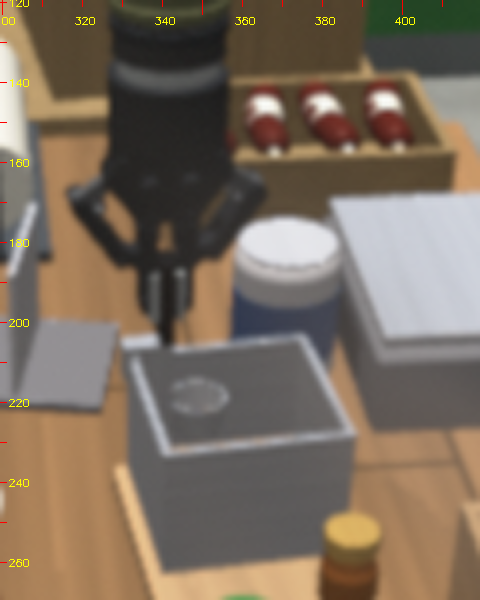

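Emit:
servo_tool(
  commands=[
    {"tx": 0,"ty": 0,"tz": -0.3,"rx": 0,"ry": 0,"rz": 0,"fingers": 0},
    {"tx": 0,"ty": 0,"tz": -0.3,"rx": 0,"ry": 0,"rz": 0,"fingers": 0},
    {"tx": 0,"ty": 0,"tz": -0.1,"rx": 0,"ry": 0,"rz": 0,"fingers": 0},
    {"tx": 0,"ty": 0,"tz": 0,"rx": 0,"ry": 0,"rz": 0,"fingers": 0},
    {"tx": 0,"ty": 0,"tz": 0,"rx": 0,"ry": 0,"rz": 0,"fingers": 0},
  ],
)

```text
t: 7.8
tcp_pos: [563.9, 65.3, 162.1]
orientation: [1.143, 1.251, -1.138]
contact_force: [0.5, -0.3, -0.3]
width: 9.1
```

```bash
python3 - <<'E'
from h import *
st();tubrel()
E
```

```text
t 7.80 pos [563.9  65.3 162.1] width 9.1 F [ 0.5 -0.3 -0.3]
 xaxis [ 0.002  0.002 -1.   ]  yaxis [0.996 0.093 0.003]  y yaw 0.093 q [ 0.11  0.37 -0.18  1.02  0.    1.59]
tcp rel tub [-52.4  -0.2 162.1]
```

Emit:
servo_tool(
  commands=[
    {"tx": 0,"ty": 0,"tz": -0.15,"rx": 0,"ry": 0,"rz": 0,"fingers": 0},
    {"tx": 0,"ty": 0,"tz": -0.1,"rx": 0,"ry": 0,"rz": 0,"fingers": 0},
    {"tx": 0,"ty": 0,"tz": 0,"rx": 0,"ry": 0,"rz": 0,"fingers": 0},
  ],
)

```text
t: 8.1
tcp_pos: [564.4, 65.3, 151.8]
orientation: [1.143, 1.25, -1.137]
contact_force: [0.1, 1.4, -0.7]
width: 9.5
```

```bash
python3 - <<'E'
from h import *
st();tubrel()
s=read_camera("side")
crop(s,300,120,120,150,4,"pics/s7c.png")
E
```

```text
t 8.10 pos [564.4  65.3 151.8] width 9.5 F [ 0.1  1.4 -0.7]
 xaxis [ 0.004  0.002 -1.   ]  yaxis [0.996 0.093 0.004]  y yaw 0.093 q [ 0.11  0.38 -0.2   0.99  0.    1.59]
tcp rel tub [-51.8  -0.2 151.8]
```

View pics/s7c.png

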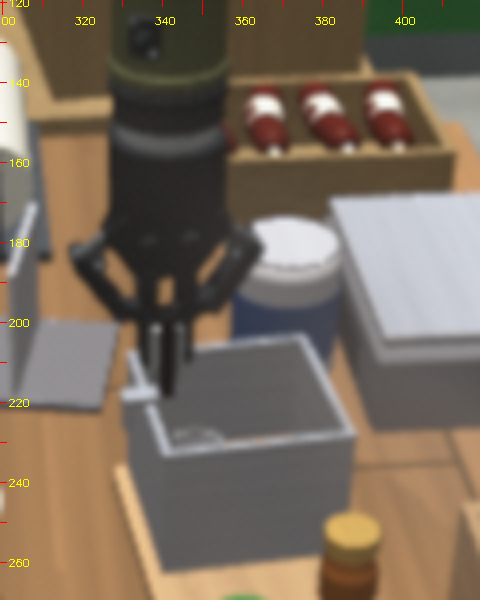

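Emit:
servo_tool(
  commands=[
    {"tx": -0.05,"ty": 0,"tz": -0.03,"rx": 0,"ry": 0,"rz": 0,"fingers": 0},
    {"tx": 0,"ty": 0,"tz": -0.03,"rx": 0,"ry": 0,"rz": 0,"fingers": 0},
    {"tx": 0,"ty": 0,"tz": 0,"rx": 0,"ry": 0,"rz": 0,"fingers": 0},
  ],
)

```text
t: 8.45
tcp_pos: [563.2, 65.4, 151.6]
orientation: [1.145, 1.248, -1.134]
contact_force: [0.4, -0.4, -1.5]
width: 9.0
```

```bash
python3 - <<'E'
from h import *
st();tubrel()
E
```

```text
t 8.45 pos [563.2  65.4 151.6] width 9.0 F [ 0.4 -0.4 -1.5]
 xaxis [ 0.007  0.002 -1.   ]  yaxis [0.996 0.093 0.007]  y yaw 0.093 q [ 0.11  0.38 -0.2   0.98  0.    1.59]
tcp rel tub [-53.    0.  151.6]
```

Emit:
servo_tool(
  commands=[
    {"tx": -0.02,"ty": 0,"tz": -0.06,"rx": 0,"ry": 0.05,"rz": 0,"fingers": 0},
    {"tx": 0,"ty": 0,"tz": -0.05,"rx": 0,"ry": 0,"rz": 0,"fingers": 0},
  ],
)

```text
t: 8.65
tcp_pos: [563.5, 65.5, 151.0]
orientation: [1.145, 1.249, -1.135]
contact_force: [-5.1, -0.0, 15.1]
width: 9.1
```

```bash
python3 - <<'E'
from h import *
st();tubrel()
E
```

```text
t 8.65 pos [563.5  65.5 151. ] width 9.1 F [-5.1 -0.  15.1]
 xaxis [ 0.006  0.003 -1.   ]  yaxis [0.996 0.093 0.006]  y yaw 0.093 q [ 0.11  0.38 -0.2   0.98  0.    1.59]
tcp rel tub [-5.27e+01  1.00e-01  1.51e+02]
```

Emit:
servo_tool(
  commands=[
    {"tx": 0,"ty": 0,"tz": 0,"rx": 0,"ry": 0,"rz": 0,"fingers": 0.1},
    {"tx": 0,"ty": 0,"tz": 0,"rx": 0,"ry": 0,"rz": 0,"fingers": 0.12},
    {"tx": 0,"ty": 0,"tz": 0,"rx": 0,"ry": 0,"rz": 0,"fingers": 0.14},
    {"tx": 0,"ty": 0,"tz": 0,"rx": 0,"ry": 0,"rz": 0,"fingers": 0.17},
    {"tx": 0,"ty": 0,"tz": 0,"rx": 0,"ry": 0,"rz": 0,"fingers": 0.21},
    {"tx": 0,"ty": 0,"tz": 0,"rx": 0,"ry": 0,"rz": 0,"fingers": 0.26},
    {"tx": 0,"ty": 0,"tz": 0,"rx": 0,"ry": 0,"rz": 0,"fingers": 0.32},
    {"tx": 0,"ty": 0,"tz": 0,"rx": 0,"ry": 0,"rz": 0,"fingers": 0.36},
    {"tx": 0,"ty": 0,"tz": 0,"rx": 0,"ry": 0,"rz": 0,"fingers": 0.4},
    {"tx": 0,"ty": 0,"tz": 0,"rx": 0,"ry": 0,"rz": 0,"fingers": 0.4},
  ],
)

```text
t: 9.65
tcp_pos: [563.4, 65.5, 150.5]
orientation: [1.145, 1.249, -1.135]
contact_force: [0.0, 0.1, -0.4]
width: 34.1
```

```bash
python3 - <<'E'
from h import *
st();tubrel()
s=read_camera("side")
crop(s,300,120,120,150,4,"pics/s8c.png")
E
```

```text
t 9.65 pos [563.4  65.5 150.5] width 34.1 F [ 0.   0.1 -0.4]
 xaxis [ 0.006  0.003 -1.   ]  yaxis [0.996 0.093 0.006]  y yaw 0.093 q [ 0.11  0.38 -0.2   0.98  0.    1.59]
tcp rel tub [-5.280e+01  1.000e-01  1.505e+02]
```

View pics/s8c.png

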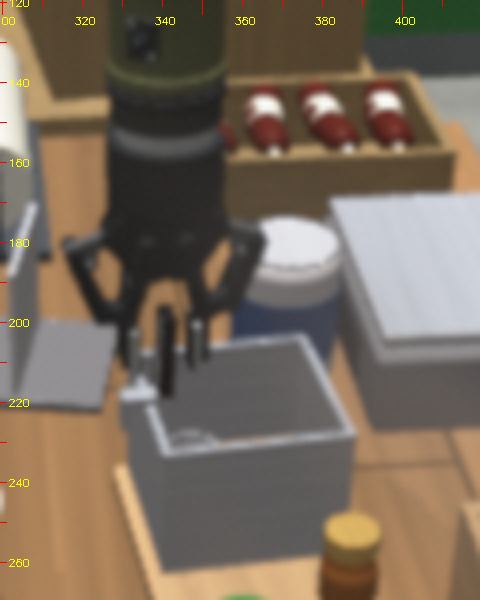

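Emit:
servo_tool(
  commands=[
    {"tx": 0,"ty": 0,"tz": 0.3,"rx": 0,"ry": 0,"rz": 0,"fingers": 0.4},
    {"tx": 0,"ty": 0,"tz": 0.7,"rx": 0,"ry": 0,"rz": 0,"fingers": 0.4},
    {"tx": 0,"ty": 0,"tz": 1,"rx": 0,"ry": 0,"rz": 0,"fingers": 0.4},
    {"tx": 0,"ty": 0,"tz": 1,"rx": 0,"ry": 0,"rz": 0,"fingers": 0.4},
    {"tx": 0,"ty": -0.3,"tz": 0.6,"rx": 0,"ry": 0,"rz": 0,"fingers": 0.4},
    {"tx": -0.1,"ty": -1,"tz": 0,"rx": 0,"ry": 0,"rz": 0,"fingers": 0.4},
    {"tx": -0.2,"ty": -1,"tz": 0,"rx": 0,"ry": 0,"rz": 0,"fingers": 0.4},
    {"tx": -0.4,"ty": -1,"tz": 0,"rx": 0,"ry": 0,"rz": 0,"fingers": 0.4},
    {"tx": -0.4,"ty": -0.6,"tz": 0,"rx": 0,"ry": 0,"rz": 0,"fingers": 0.4},
    {"tx": 0,"ty": 0,"tz": 0,"rx": 0,"ry": 0,"rz": 0,"fingers": 0.4},
  ],
)

```text
t: 10.7
tcp_pos: [517.7, -94.8, 309.8]
orientation: [1.144, 1.242, -1.126]
contact_force: [0.5, 0.2, -0.3]
width: 34.2
```

```bash
python3 - <<'E'
from h import *
np.set_printoptions(precision=1,suppress=True)
st();tubrel()
t=read_camera("top");s=read_camera("side");cv2.imwrite("pics/s9.png",s);cv2.imwrite("pics/t9.png",t)
crop(t,385,225,110,65,7,"pics/t9c.png")
crop(s,285,250,75,145,4.1,"pics/s9c.png")
crop(s,310,150,110,140,4,"pics/s9d.png")
print("top-centre",tri((302.8,303),(463.7,254.5)), onz("top",(463.7,254.5),206.5),onz("side",(302.8,303),206.5))
for n,u in((("far edge"),[(390,240),(457,230.5)]),("near",[(390.5,281),(462,271.5)])):
  for z in(10,): a,b=[onz("top",x,z) for x in u];print(n,a,b,np.linalg.norm(a-b),np.arctan2(*(a-b)[1::-1])-np.pi/2)
E
```

```text
t 10.70 pos [517.7 -94.8 309.8] width 34.2 F [ 0.5  0.2 -0.3]
 xaxis [ 0.  0. -1.]  yaxis [1.  0.1 0. ]  y yaw 0.098 q [-0.2  0.2  0.   1.3  0.   1.3]
tcp rel tub [-113.4 -155.2  309.8]
top-centre (array([ 449.8, -346.1,  207.1]), np.float64(2.2830222300767145)) [ 451.1 -346.2  206.5] [ 448.7 -345.8  206.5]
far edge [ 518.9 -212.1   10. ] [ 543.1 -394.4   10. ] 183.8440813425835 0.13171411205034267
near [ 409.1 -209.3   10. ] [ 432.1 -401.    10. ] 193.10256000098548 0.11921806632932963
```

View pics/t9c.png

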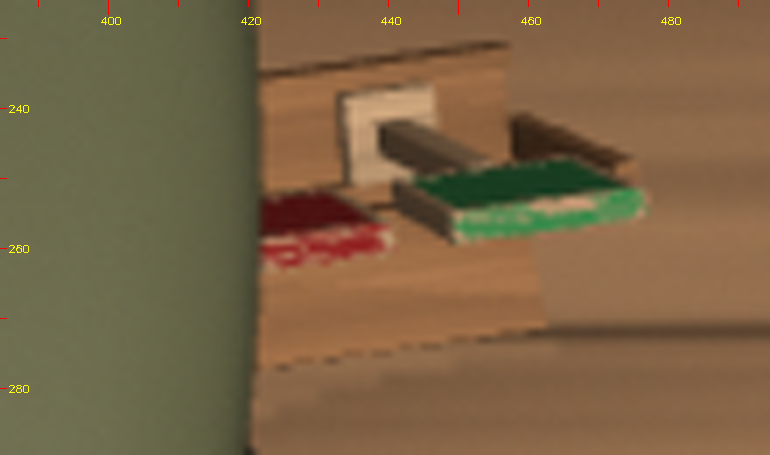

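View pics/s9c.png

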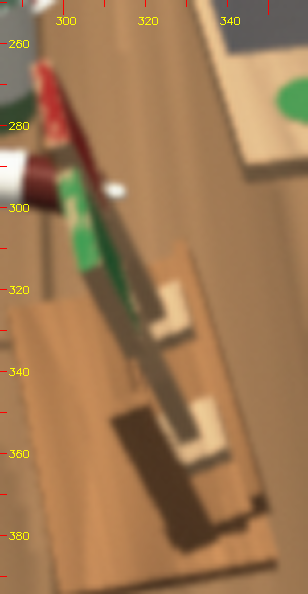

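View pics/s9d.png

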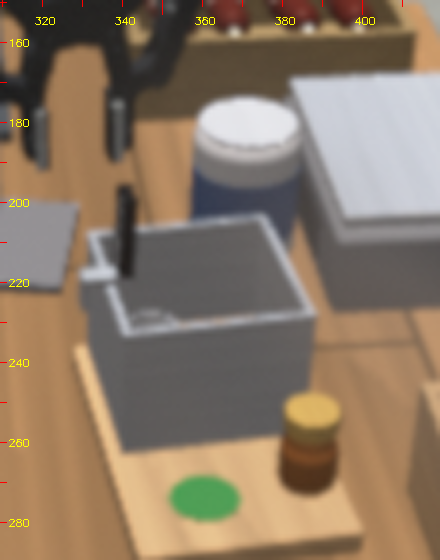

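Emit:
servo_tool(
  commands=[
    {"tx": -0.3,"ty": -0.8,"tz": 0,"rx": 0,"ry": -0.3,"rz": 0.05,"fingers": 0.45},
    {"tx": -0.3,"ty": -1,"tz": 0,"rx": 0.08,"ry": -0.5,"rz": 0.1,"fingers": 0.45},
    {"tx": -0.3,"ty": -1,"tz": 0,"rx": 0.08,"ry": -0.5,"rz": 0.1,"fingers": 0.45},
    {"tx": -0.3,"ty": -1,"tz": 0,"rx": 0.08,"ry": -0.5,"rz": 0.1,"fingers": 0.45},
    {"tx": -0.3,"ty": -1,"tz": 0,"rx": 0.08,"ry": -0.5,"rz": 0.05,"fingers": 0.45},
    {"tx": -0.3,"ty": -0.8,"tz": 0,"rx": 0.08,"ry": -0.5,"rz": 0,"fingers": 0.45},
    {"tx": -0.1,"ty": -0.4,"tz": -0.2,"rx": 0,"ry": -0.2,"rz": 0,"fingers": 0.45},
    {"tx": 0,"ty": 0,"tz": -0.3,"rx": 0,"ry": 0,"rz": 0,"fingers": 0.45},
    {"tx": 0,"ty": 0,"tz": 0,"rx": 0,"ry": 0,"rz": 0,"fingers": 0.45},
    {"tx": 0,"ty": 0,"tz": 0,"rx": 0,"ry": 0,"rz": 0,"fingers": 0.45},
  ],
)

```text
t: 11.8
tcp_pos: [451.5, -333.0, 292.8]
orientation: [1.248, 1.044, -0.832]
contact_force: [0.3, -1.5, -0.3]
width: 38.1
```

```bash
cat >> h.py <<'E'
def goal(pos,tx,ty):
    "remaining shift (units of 40mm) and turn (units of .1 rad) to a goal TCP pose"
    s=sense();M=cv2.Rodrigues(s["orientation"])[0]
    tx=np.array(tx,float);tx/=np.linalg.norm(tx);ty=np.array(ty,float);ty-=tx*(tx@ty);ty/=np.linalg.norm(ty)
    G=np.stack([tx,ty,np.cross(tx,ty)],1)
    r=cv2.Rodrigues(G@M.T)[0].ravel();d=np.array(pos)-s["tcp_pos"]
    print(" d mm",d.round(1),"units",(d/40).round(2),"turn units",(r/.1).round(2))
def board(T,psi,k,lean=.31):
    c,s_=np.cos(lean),np.sin(lean)
    x=np.array([s_*np.cos(psi),s_*np.sin(psi),-c]);y=np.array([c*np.cos(psi),c*np.sin(psi),s_])
    goal(np.array(T)+k*x,x,y)
T0=np.array([450,-346,206.7])
E
python3 - <<'E'
from h import *
st();board(T0,.14,-42);board(T0,.14,38)
E
```

```text
t 11.80 pos [ 451.5 -333.   292.8] width 38.1 F [ 0.3 -1.5 -0.3]
 xaxis [ 0.331  0.049 -0.942]  yaxis [0.93  0.155 0.334]  y yaw 0.165 q [-0.79  0.15 -0.2   1.02  0.27  0.65]
 d mm [-14.2 -14.8 -46.1] units [-0.35 -0.37 -1.15] turn units [ 0.01  0.31 -0.23]
 d mm [  10.   -11.4 -122.3] units [ 0.25 -0.29 -3.06] turn units [ 0.01  0.31 -0.23]
```

Emit:
servo_tool(
  commands=[
    {"tx": -0.2,"ty": -0.2,"tz": -0.4,"rx": 0,"ry": 0.2,"rz": -0.2,"fingers": 0.45},
    {"tx": -0.15,"ty": -0.15,"tz": -0.4,"rx": 0,"ry": 0.1,"rz": 0,"fingers": 0.45},
    {"tx": 0,"ty": 0,"tz": -0.1,"rx": 0,"ry": 0,"rz": 0,"fingers": 0.45},
    {"tx": 0,"ty": 0,"tz": 0,"rx": 0,"ry": 0,"rz": 0,"fingers": 0.45},
    {"tx": 0,"ty": 0,"tz": 0,"rx": 0,"ry": 0,"rz": 0,"fingers": 0.45},
  ],
)

```text
t: 12.3
tcp_pos: [438.4, -345.8, 254.1]
orientation: [1.249, 1.061, -0.868]
contact_force: [0.3, 1.2, 0.1]
width: 38.8
```

```bash
python3 - <<'E'
from h import *
st();board(T0,.14,-42);board(T0,.14,38)
t=read_camera("top");s=read_camera("side")
crop(t,385,215,130,100,6,"pics/t10c.png")
crop(s,250,200,110,150,4,"pics/s10c.png")
E
```

```text
t 12.30 pos [ 438.4 -345.8  254.1] width 38.8 F [0.3 1.2 0.1]
 xaxis [ 0.301  0.044 -0.953]  yaxis [0.942 0.14  0.304]  y yaw 0.147 q [-0.81  0.18 -0.25  0.96  0.25  0.64]
 d mm [-1.1 -2.  -7.4] units [-0.03 -0.05 -0.19] turn units [ 0.01 -0.01 -0.07]
 d mm [ 23.1   1.4 -83.6] units [ 0.58  0.04 -2.09] turn units [ 0.01 -0.01 -0.07]
```

View pics/t10c.png

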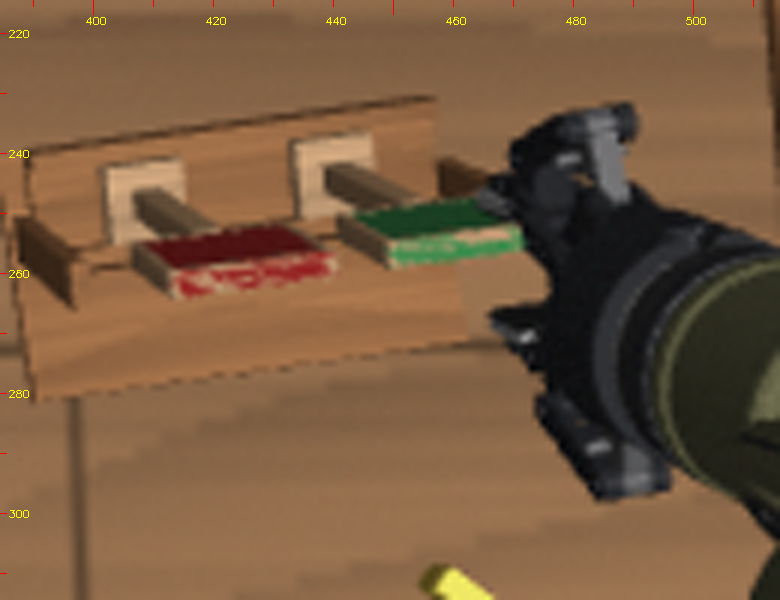

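View pics/s10c.png

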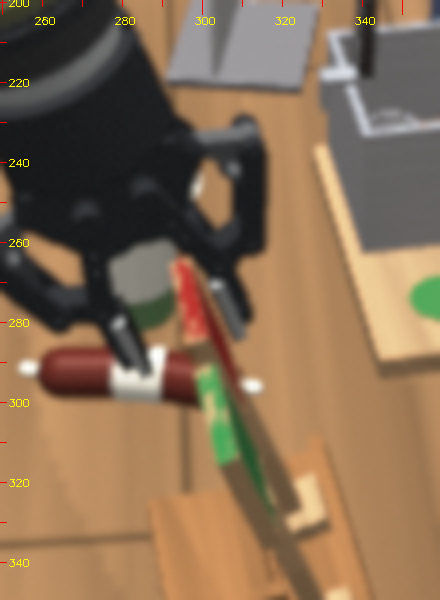

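```bash
python3 - <<'E'
from h import *
s,M=st()
for k in(0,8,50,88): print(k,proj("side",s["tcp_pos"]+k*M[:,0]).round(1),proj("top",s["tcp_pos"]+k*M[:,0]).round(1))
E
```

```text
t 12.40 pos [ 438.6 -346.   254.6] width 38.3 F [ 0.2 -0.2 -0.6]
 xaxis [ 0.301  0.043 -0.953]  yaxis [0.942 0.14  0.304]  y yaw 0.147 q [-0.81  0.18 -0.25  0.96  0.25  0.64]
0 [[296.3 283.9]] [[470.7 257.1]]
8 [[297.8 286.9]] [[469.4 256.5]]
50 [[305.4 301.9]] [[462.6 253.3]]
88 [[311.9 314.8]] [[457.  250.7]]
```

Emit:
servo_tool(
  commands=[
    {"tx": -0.04,"ty": -0.05,"tz": -0.18,"rx": 0,"ry": 0,"rz": -0.07,"fingers": 0.45},
    {"tx": 0,"ty": 0,"tz": 0,"rx": 0,"ry": 0,"rz": 0,"fingers": 0.45},
    {"tx": 0.1,"ty": 0.01,"tz": -0.32,"rx": 0,"ry": 0,"rz": 0,"fingers": 0.45},
    {"tx": 0.1,"ty": 0.01,"tz": -0.32,"rx": 0,"ry": 0,"rz": 0,"fingers": 0.45},
    {"tx": 0,"ty": 0,"tz": 0,"rx": 0,"ry": 0,"rz": 0,"fingers": 0.45},
    {"tx": 0,"ty": 0,"tz": 0,"rx": 0,"ry": 0,"rz": 0,"fingers": 0.45},
  ],
)

```text
t: 13.0
tcp_pos: [445.8, -348.2, 222.9]
orientation: [1.252, 1.052, -0.872]
contact_force: [-0.2, -0.7, 0.4]
width: 38.6
```

```bash
python3 - <<'E'
from h import *
st();board(T0,.14,38)
s=read_camera("side")
crop(s,250,200,110,150,4,"pics/s11c.png")
E
```

```text
t 13.00 pos [ 445.8 -348.2  222.9] width 38.6 F [-0.2 -0.7  0.4]
 xaxis [ 0.305  0.038 -0.952]  yaxis [0.942 0.133 0.307]  y yaw 0.141 q [-0.8   0.2  -0.31  0.87  0.25  0.66]
 d mm [ 15.7   3.9 -52.3] units [ 0.39  0.1  -1.31] turn units [0.04 0.03 0.01]
```

View pics/s11c.png

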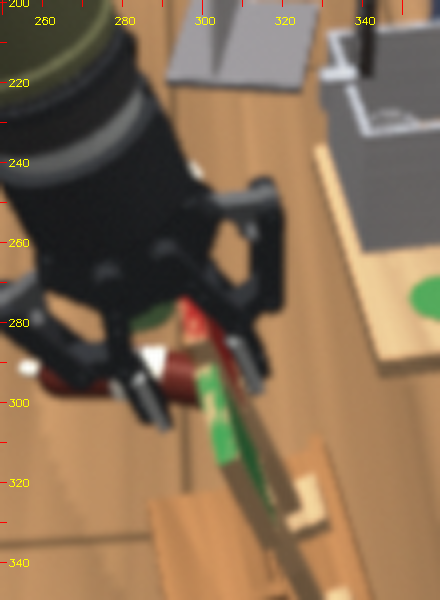

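Emit:
servo_tool(
  commands=[
    {"tx": 0.1,"ty": 0.03,"tz": -0.33,"rx": 0,"ry": 0,"rz": 0,"fingers": 0.45},
    {"tx": 0.1,"ty": 0.03,"tz": -0.33,"rx": 0,"ry": 0,"rz": 0,"fingers": 0.45},
    {"tx": 0.1,"ty": 0.03,"tz": -0.33,"rx": 0,"ry": 0,"rz": 0,"fingers": 0.45},
    {"tx": 0.05,"ty": 0,"tz": -0.15,"rx": 0,"ry": 0,"rz": 0,"fingers": 0.45},
    {"tx": 0,"ty": 0,"tz": 0,"rx": 0,"ry": 0,"rz": 0,"fingers": 0.45},
    {"tx": 0,"ty": 0,"tz": 0,"rx": 0,"ry": 0,"rz": 0,"fingers": 0.45},
  ],
)

```text
t: 13.65
tcp_pos: [461.6, -347.1, 181.3]
orientation: [1.249, 1.043, -0.872]
contact_force: [0.9, -0.5, 0.2]
width: 38.4
```

```bash
python3 - <<'E'
from h import *
st();board(T0,.14,38)
s=read_camera("side")
crop(s,260,230,110,150,4,"pics/s12c.png")
t=read_camera("top")
crop(t,385,215,130,100,6,"pics/t12c.png")
E
```

```text
t 13.65 pos [ 461.6 -347.1  181.3] width 38.4 F [ 0.9 -0.5  0.2]
 xaxis [ 0.31   0.032 -0.95 ]  yaxis [0.941 0.134 0.312]  y yaw 0.142 q [-0.77  0.24 -0.37  0.75  0.24  0.68]
 d mm [ -0.1   2.7 -10.8] units [-0.    0.07 -0.27] turn units [0.1  0.09 0.02]
```

View pics/s12c.png

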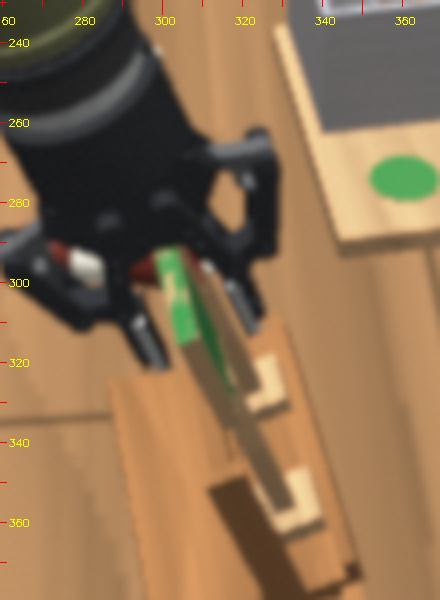

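View pics/t12c.png

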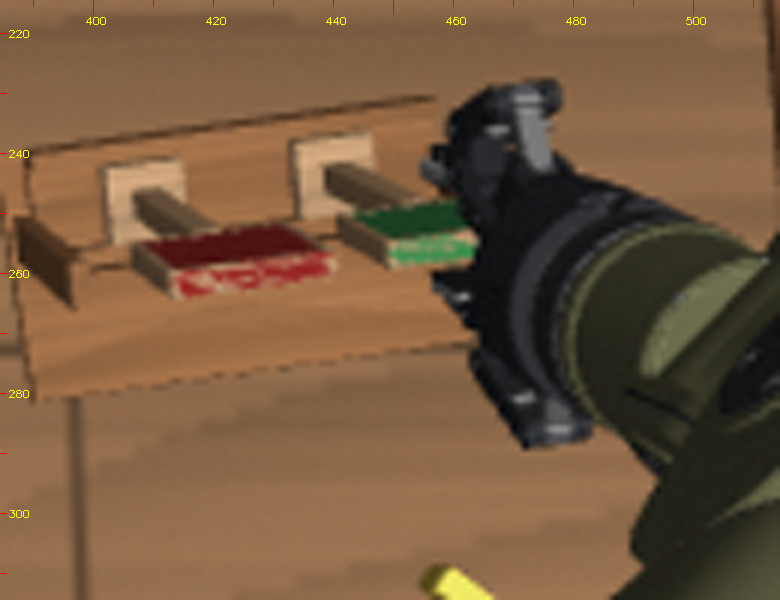

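Emit:
servo_tool(
  commands=[
    {"tx": 0,"ty": 0.07,"tz": -0.25,"rx": 0.1,"ry": 0.09,"rz": 0,"fingers": 0.45},
    {"tx": 0,"ty": 0,"tz": 0,"rx": 0,"ry": 0,"rz": 0,"fingers": 0.45},
    {"tx": 0,"ty": 0,"tz": 0,"rx": 0,"ry": 0,"rz": 0,"fingers": 0.35},
  ],
)

```text
t: 14.05
tcp_pos: [462.0, -344.9, 172.0]
orientation: [1.255, 1.054, -0.874]
contact_force: [-1.0, -0.4, -0.1]
width: 30.0
```

```bash
python3 - <<'E'
from h import *
st();board(T0,.14,38)
s=read_camera("side")
crop(s,260,230,110,150,4,"pics/s13c.png")
E
```

```text
t 14.05 pos [ 462.  -344.9  172. ] width 30.0 F [-1.  -0.4 -0.1]
 xaxis [ 0.303  0.04  -0.952]  yaxis [0.943 0.131 0.306]  y yaw 0.138 q [-0.77  0.25 -0.38  0.74  0.24  0.69]
 d mm [-0.6  0.5 -1.5] units [-0.01  0.01 -0.04] turn units [0.01 0.01 0.03]
```

View pics/s13c.png

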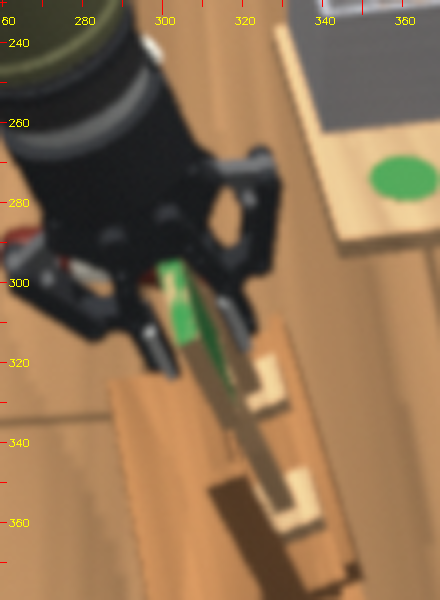

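Emit:
servo_tool(
  commands=[
    {"tx": 0,"ty": 0,"tz": 0,"rx": 0,"ry": 0,"rz": 0,"fingers": 0.25},
    {"tx": 0,"ty": 0,"tz": 0,"rx": 0,"ry": 0,"rz": 0,"fingers": 0.18},
    {"tx": 0,"ty": 0,"tz": 0,"rx": 0,"ry": 0,"rz": 0,"fingers": 0.15},
  ],
)

```text
t: 14.4
tcp_pos: [461.9, -344.8, 172.0]
orientation: [1.255, 1.054, -0.874]
contact_force: [0.1, -0.5, -0.1]
width: 13.0
```

```bash
python3 - <<'E'
from h import *
st();board(T0,.14,38)
s=read_camera("side")
crop(s,260,230,110,150,4,"pics/s14c.png")
E
```

```text
t 14.40 pos [ 461.9 -344.8  172. ] width 13.0 F [ 0.1 -0.5 -0.1]
 xaxis [ 0.303  0.041 -0.952]  yaxis [0.943 0.131 0.305]  y yaw 0.138 q [-0.77  0.25 -0.38  0.74  0.24  0.69]
 d mm [-0.4  0.4 -1.5] units [-0.01  0.01 -0.04] turn units [0.01 0.   0.03]
```

View pics/s14c.png

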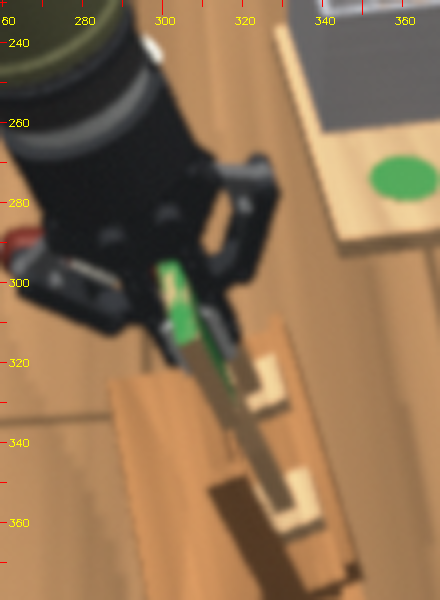

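Emit:
servo_tool(
  commands=[
    {"tx": 0,"ty": 0,"tz": 0,"rx": 0,"ry": 0,"rz": 0,"fingers": 0.1},
    {"tx": 0,"ty": 0,"tz": 0,"rx": 0,"ry": 0,"rz": 0,"fingers": 0},
    {"tx": 0,"ty": 0,"tz": 0,"rx": 0,"ry": 0,"rz": 0,"fingers": 0},
    {"tx": 0,"ty": 0,"tz": 0,"rx": 0,"ry": 0,"rz": 0,"fingers": 0},
  ],
)

```text
t: 14.85
tcp_pos: [461.7, -344.9, 172.1]
orientation: [1.255, 1.054, -0.874]
contact_force: [-0.6, -0.5, 0.7]
width: 9.3
```

```bash
python3 - <<'E'
from h import *
st();board(T0,.14,38)
E
```

```text
t 14.85 pos [ 461.7 -344.9  172.1] width 9.3 F [-0.6 -0.5  0.7]
 xaxis [ 0.303  0.04  -0.952]  yaxis [0.943 0.131 0.305]  y yaw 0.138 q [-0.77  0.25 -0.38  0.74  0.24  0.69]
 d mm [-0.2  0.5 -1.6] units [-0.01  0.01 -0.04] turn units [0.01 0.   0.03]
```

Emit:
servo_tool(
  commands=[
    {"tx": -0.05,"ty": -0.01,"tz": 0.16,"rx": 0,"ry": 0,"rz": 0,"fingers": 0},
    {"tx": -0.06,"ty": -0.01,"tz": 0.2,"rx": 0,"ry": 0,"rz": 0,"fingers": 0},
    {"tx": -0.05,"ty": -0.01,"tz": 0.16,"rx": 0,"ry": 0,"rz": 0,"fingers": 0},
    {"tx": 0,"ty": 0,"tz": 0,"rx": 0,"ry": 0,"rz": 0,"fingers": 0},
    {"tx": 0,"ty": 0,"tz": 0,"rx": 0,"ry": 0,"rz": 0,"fingers": 0},
  ],
)

```text
t: 15.35
tcp_pos: [454.5, -345.8, 194.5]
orientation: [1.255, 1.055, -0.874]
contact_force: [-0.3, -0.1, -1.7]
width: 9.6
```

```bash
python3 - <<'E'
from h import *
st();board(T0,.14,38)
s=read_camera("side")
crop(s,260,230,110,150,4,"pics/s15c.png")
E
```

```text
t 15.35 pos [ 454.5 -345.8  194.5] width 9.6 F [-0.3 -0.1 -1.7]
 xaxis [ 0.302  0.041 -0.952]  yaxis [0.943 0.131 0.305]  y yaw 0.137 q [-0.78  0.23 -0.35  0.8   0.24  0.67]
 d mm [  7.    1.4 -24. ] units [ 0.18  0.04 -0.6 ] turn units [ 0.01 -0.    0.03]
```

View pics/s15c.png

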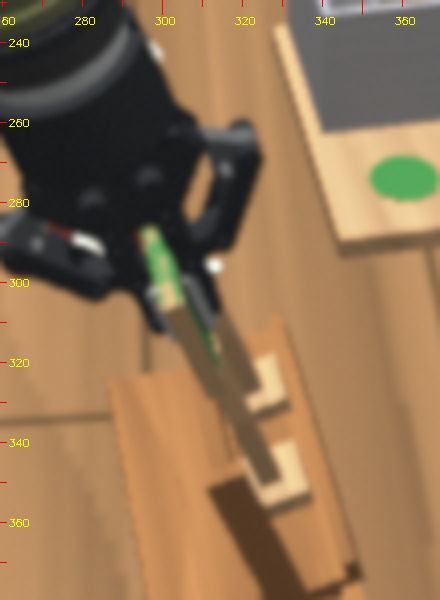

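Emit:
servo_tool(
  commands=[
    {"tx": 0.2,"ty": 0.03,"tz": 0.07,"rx": 0,"ry": 0,"rz": 0,"fingers": 0},
    {"tx": 0.4,"ty": 0.05,"tz": 0.13,"rx": 0,"ry": 0,"rz": 0,"fingers": 0},
    {"tx": 0.4,"ty": 0.05,"tz": 0.13,"rx": 0,"ry": 0,"rz": 0,"fingers": 0},
    {"tx": 0.2,"ty": 0.03,"tz": 0.3,"rx": 0,"ry": 0,"rz": 0,"fingers": 0},
    {"tx": 0,"ty": 0,"tz": 0.5,"rx": 0,"ry": 0,"rz": 0,"fingers": 0},
    {"tx": 0,"ty": 0,"tz": 0.8,"rx": 0,"ry": 0,"rz": 0,"fingers": 0},
    {"tx": 0,"ty": 0,"tz": 0.8,"rx": 0,"ry": 0,"rz": 0,"fingers": 0},
    {"tx": 0,"ty": 0,"tz": 0.5,"rx": 0,"ry": 0,"rz": 0,"fingers": 0},
    {"tx": 0,"ty": 0,"tz": 0,"rx": 0,"ry": 0,"rz": 0,"fingers": 0},
  ],
)

```text
t: 16.3
tcp_pos: [513.2, -335.3, 328.2]
orientation: [1.255, 1.059, -0.868]
contact_force: [0.7, 0.0, -1.7]
width: 9.1
```

```bash
python3 - <<'E'
from h import *
st();goal([607,-51.5,300],[0,0,-1],[np.cos(.094),np.sin(.094),0])
s=read_camera("side")
crop(s,260,150,130,240,2.5,"pics/s16c.png")
E
```

```text
t 16.30 pos [ 513.2 -335.3  328.2] width 9.1 F [ 0.7  0.  -1.7]
 xaxis [ 0.303  0.046 -0.952]  yaxis [0.942 0.134 0.306]  y yaw 0.142 q [-0.7   0.23  0.01  1.14  0.23  0.76]
 d mm [ 93.8 283.8 -28.2] units [ 2.34  7.09 -0.71] turn units [-0.39  3.09 -0.48]
```

View pics/s16c.png

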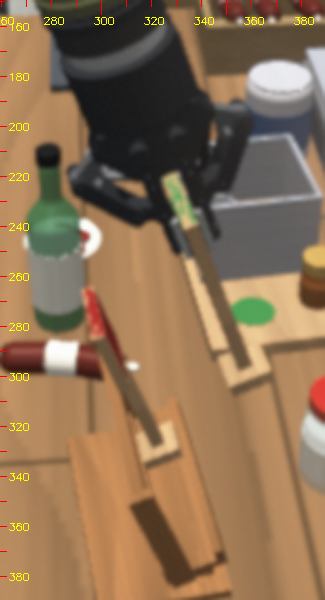

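Emit:
servo_tool(
  commands=[
    {"tx": 0.1,"ty": 0.4,"tz": 0,"rx": 0,"ry": 0.3,"rz": -0.05,"fingers": 0},
    {"tx": 0.26,"ty": 0.8,"tz": 0,"rx": -0.05,"ry": 0.35,"rz": -0.05,"fingers": 0},
    {"tx": 0.26,"ty": 0.8,"tz": 0,"rx": -0.05,"ry": 0.35,"rz": -0.05,"fingers": 0},
    {"tx": 0.26,"ty": 0.8,"tz": 0,"rx": -0.05,"ry": 0.35,"rz": -0.05,"fingers": 0},
    {"tx": 0.26,"ty": 0.8,"tz": 0,"rx": -0.05,"ry": 0.35,"rz": -0.05,"fingers": 0},
    {"tx": 0.26,"ty": 0.8,"tz": 0,"rx": -0.05,"ry": 0.35,"rz": -0.05,"fingers": 0},
    {"tx": 0.26,"ty": 0.8,"tz": 0,"rx": -0.05,"ry": 0.35,"rz": -0.05,"fingers": 0},
    {"tx": 0.26,"ty": 0.7,"tz": 0,"rx": -0.05,"ry": 0.35,"rz": -0.05,"fingers": 0},
    {"tx": 0.2,"ty": 0.5,"tz": 0,"rx": -0.04,"ry": 0.2,"rz": -0.05,"fingers": 0},
    {"tx": 0.1,"ty": 0.2,"tz": 0,"rx": 0,"ry": 0,"rz": 0,"fingers": 0},
    {"tx": 0,"ty": 0,"tz": 0,"rx": 0,"ry": 0,"rz": 0,"fingers": 0},
    {"tx": 0,"ty": 0,"tz": 0,"rx": 0,"ry": 0,"rz": 0,"fingers": 0},
  ],
)

```text
t: 17.55
tcp_pos: [601.6, -56.2, 303.6]
orientation: [1.133, 1.274, -1.156]
contact_force: [0.1, -0.4, -1.7]
width: 9.2
```

```bash
python3 - <<'E'
from h import *
st();goal([607,-51.5,215],[0,0,-1],[np.cos(.094),np.sin(.094),0])
E
```

```text
t 17.55 pos [601.6 -56.2 303.6] width 9.2 F [ 0.1 -0.4 -1.7]
 xaxis [-0.025  0.005 -1.   ]  yaxis [ 0.995  0.093 -0.025]  y yaw 0.093 q [-0.09  0.41  0.25  1.43  0.    1.38]
 d mm [  5.4   4.7 -88.6] units [ 0.13  0.12 -2.21] turn units [-0.05 -0.25  0.01]
```

Emit:
servo_tool(
  commands=[
    {"tx": 0.13,"ty": 0.12,"tz": -0.4,"rx": -0.05,"ry": -0.25,"rz": 0,"fingers": 0},
    {"tx": 0,"ty": 0,"tz": -0.6,"rx": 0,"ry": 0,"rz": 0,"fingers": 0},
    {"tx": 0,"ty": 0,"tz": -0.5,"rx": 0,"ry": 0,"rz": 0,"fingers": 0},
    {"tx": 0,"ty": 0,"tz": -0.3,"rx": 0,"ry": 0,"rz": 0,"fingers": 0},
    {"tx": 0,"ty": 0,"tz": 0,"rx": 0,"ry": 0,"rz": 0,"fingers": 0},
    {"tx": 0,"ty": 0,"tz": 0,"rx": 0,"ry": 0,"rz": 0,"fingers": 0},
  ],
)

```text
t: 18.15
tcp_pos: [603.1, -60.0, 230.3]
orientation: [1.148, 1.242, -1.149]
contact_force: [0.0, 0.2, -0.9]
width: 9.5
```

```bash
python3 - <<'E'
from h import *
st();goal([607,-51.5,190],[0,0,-1],[np.cos(.094),np.sin(.094),0])
s=read_camera("side");t=read_camera("top")
crop(s,310,150,130,150,4,"pics/s17c.png");crop(t,290,150,100,100,6,"pics/t17c.png")
E
```

```text
t 18.15 pos [603.1 -60.  230.3] width 9.5 F [ 0.   0.2 -0.9]
 xaxis [ 0.003 -0.003 -1.   ]  yaxis [0.997 0.081 0.003]  y yaw 0.081 q [-0.1   0.4   0.05  1.21 -0.    1.39]
 d mm [  3.9   8.5 -40.3] units [ 0.1   0.21 -1.01] turn units [0.03 0.03 0.13]
```

View pics/s17c.png

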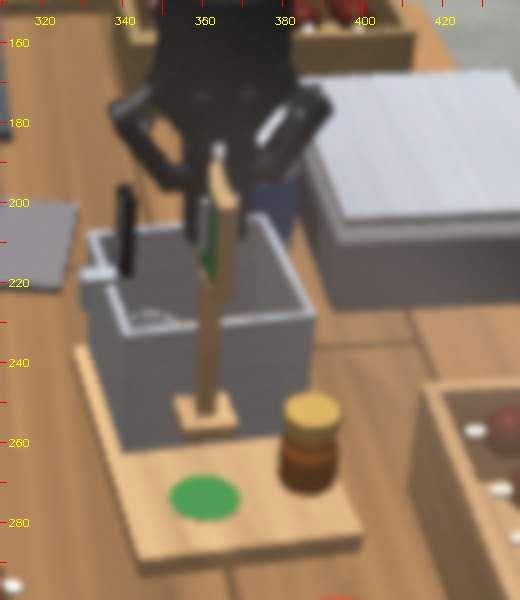

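View pics/t17c.png

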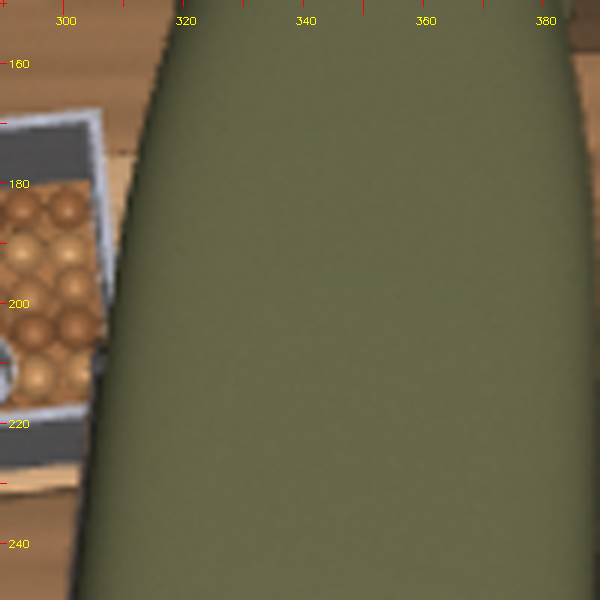

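```bash
python3 - <<'E'
from h import *
s,M=st()
p=s["tcp_pos"]
for L in(-3,0,3):
  q=[p+(M[:,1]*dx+np.array([-M[1,1],M[0,1],0])*(dy+L))+[0,0,z-143.5] for z in(0,12) for dx,dy in((-17,-17),(17,-17),(17,17),(-17,17))]
  print(L,proj("side",q).round(1).tolist())
im=read_camera("side");crop(im,345,235,40,35,16,"pics/s18c.png")
E
```

```text
t 18.25 pos [603.6 -59.7 230.8] width 9.3 F [ 0.6  0.2 -2.1]
 xaxis [ 0.004 -0.003 -1.   ]  yaxis [0.997 0.082 0.004]  y yaw 0.082 q [-0.1   0.4   0.05  1.21 -0.    1.39]
-3 [[355.7, 261.5], [368.9, 260.1], [365.8, 252.0], [352.9, 253.4], [355.9, 257.7], [369.2, 256.3], [366.0, 248.3], [353.0, 249.7]]
0 [[355.5, 260.8], [368.7, 259.3], [365.5, 251.3], [352.7, 252.7], [355.7, 257.0], [368.9, 255.6], [365.8, 247.6], [352.8, 249.0]]
3 [[355.2, 260.0], [368.4, 258.6], [365.3, 250.7], [352.4, 252.0], [355.4, 256.3], [368.6, 254.9], [365.5, 246.9], [352.6, 248.3]]
```

View pics/s18c.png

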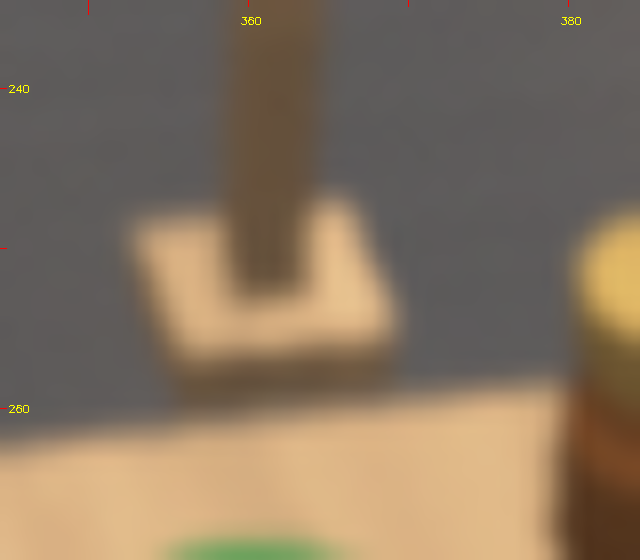

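Emit:
servo_tool(
  commands=[
    {"tx": 0.09,"ty": 0.17,"tz": 0,"rx": 0.03,"ry": 0.03,"rz": 0.12,"fingers": 0},
    {"tx": 0,"ty": 0,"tz": -0.3,"rx": 0,"ry": 0,"rz": 0,"fingers": 0},
    {"tx": 0,"ty": 0,"tz": -0.4,"rx": 0,"ry": 0,"rz": 0,"fingers": 0},
    {"tx": 0,"ty": 0,"tz": -0.2,"rx": 0,"ry": 0,"rz": 0,"fingers": 0},
    {"tx": 0,"ty": 0,"tz": 0,"rx": 0,"ry": 0,"rz": 0,"fingers": 0},
    {"tx": 0,"ty": 0,"tz": 0,"rx": 0,"ry": 0,"rz": 0,"fingers": 0},
  ],
)

```text
t: 18.9
tcp_pos: [609.9, -51.4, 194.6]
orientation: [1.14, 1.248, -1.134]
contact_force: [1.2, 0.6, -1.3]
width: 8.8
```

```bash
python3 - <<'E'
from h import *
st();goal([607.3,-53,163.5],[0,0,-1],[np.cos(.094),np.sin(.094),0])
E
```

```text
t 18.90 pos [609.9 -51.4 194.6] width 8.8 F [ 1.2  0.6 -1.3]
 xaxis [ 0.006 -0.    -1.   ]  yaxis [0.995 0.096 0.006]  y yaw 0.097 q [-0.08  0.42 -0.01  1.13  0.    1.39]
 d mm [ -2.6  -1.6 -31.1] units [-0.06 -0.04 -0.78] turn units [ 0.    0.06 -0.03]
```

Emit:
servo_tool(
  commands=[
    {"tx": -0.06,"ty": -0.04,"tz": -0.15,"rx": 0,"ry": 0.06,"rz": -0.03,"fingers": 0},
    {"tx": 0,"ty": 0,"tz": -0.2,"rx": 0,"ry": 0,"rz": 0,"fingers": 0},
    {"tx": 0,"ty": 0,"tz": -0.15,"rx": 0,"ry": 0,"rz": 0,"fingers": 0},
    {"tx": 0,"ty": 0,"tz": 0,"rx": 0,"ry": 0,"rz": 0,"fingers": 0},
    {"tx": 0,"ty": 0,"tz": 0,"rx": 0,"ry": 0,"rz": 0,"fingers": 0},
  ],
)

```text
t: 19.4
tcp_pos: [607.8, -53.3, 173.8]
orientation: [1.14, 1.251, -1.14]
contact_force: [-0.2, -0.3, -1.9]
width: 9.4
```

```bash
python3 - <<'E'
from h import *
st();goal([607.3,-53,163.5],[0,0,-1],[np.cos(.094),np.sin(.094),0])
im=read_camera("side");crop(im,320,180,100,120,6,"pics/s19c.png")
E
```

```text
t 19.40 pos [607.8 -53.3 173.8] width 9.4 F [-0.2 -0.3 -1.9]
 xaxis [ 0.001 -0.001 -1.   ]  yaxis [0.996 0.093 0.001]  y yaw 0.093 q [-0.09  0.44 -0.05  1.09 -0.    1.39]
 d mm [ -0.5   0.3 -10.3] units [-0.01  0.01 -0.26] turn units [0.01 0.01 0.01]
```

View pics/s19c.png

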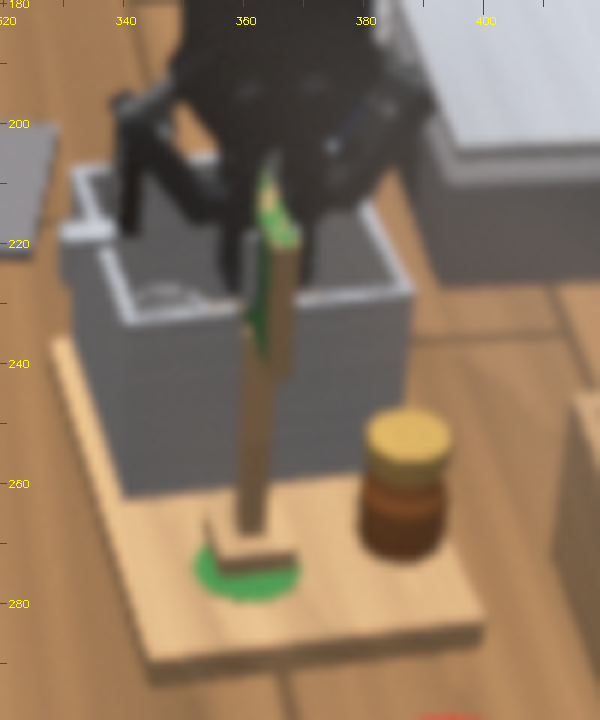

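Emit:
servo_tool(
  commands=[
    {"tx": 0,"ty": 0,"tz": -0.1,"rx": 0,"ry": 0,"rz": 0,"fingers": 0},
    {"tx": 0,"ty": 0,"tz": -0.1,"rx": 0,"ry": 0,"rz": 0,"fingers": 0},
    {"tx": 0,"ty": 0,"tz": 0,"rx": 0,"ry": 0,"rz": 0,"fingers": 0},
    {"tx": 0,"ty": 0,"tz": 0,"rx": 0,"ry": 0,"rz": 0,"fingers": 0},
  ],
)

```text
t: 19.85
tcp_pos: [608.2, -53.3, 165.7]
orientation: [1.141, 1.25, -1.139]
contact_force: [0.6, -0.4, -1.1]
width: 9.4
```

```bash
python3 - <<'E'
from h import *
s,M=st();goal([607.3,-53,163.5],[0,0,-1],[np.cos(.094),np.sin(.094),0])
p=s["tcp_pos"]*1
q=[p+(M[:,1]*dx+np.array([-M[1,1],M[0,1],0])*(dy+1.5))+[0,0,z-143.5] for z in(0,12) for dx,dy in((-17,-17),(17,-17),(17,17),(-17,17))]
print(proj("side",q).round(1).tolist())
im=read_camera("side");crop(im,345,245,40,40,15,"pics/s20c.png")
E
```

```text
t 19.85 pos [608.2 -53.3 165.7] width 9.4 F [ 0.6 -0.4 -1.1]
 xaxis [ 0.002 -0.001 -1.   ]  yaxis [0.996 0.093 0.002]  y yaw 0.093 q [-0.09  0.44 -0.06  1.07 -0.    1.39]
 d mm [-0.9  0.3 -2.2] units [-0.02  0.01 -0.05] turn units [0.01 0.02 0.01]
[[356.0, 278.4], [368.7, 276.9], [365.5, 268.8], [353.1, 270.3], [356.2, 274.9], [368.9, 273.4], [365.7, 265.3], [353.3, 266.8]]
```

View pics/s20c.png

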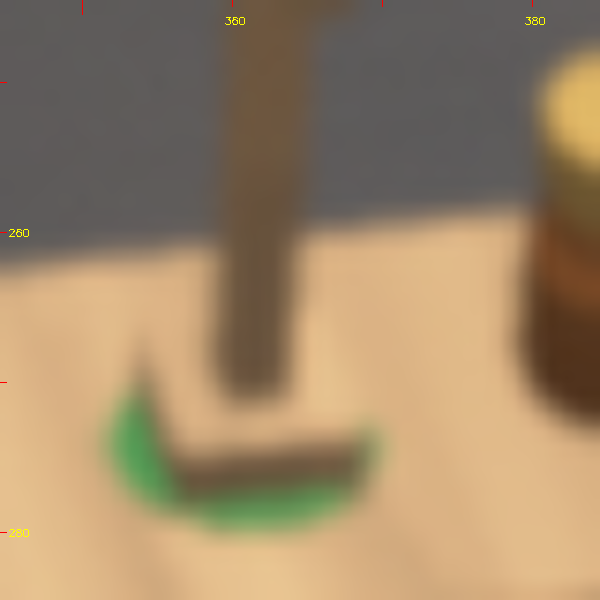

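Emit:
servo_tool(
  commands=[
    {"tx": -0.02,"ty": 0,"tz": -0.04,"rx": 0,"ry": 0.02,"rz": 0,"fingers": 0},
    {"tx": 0,"ty": 0,"tz": -0.03,"rx": 0,"ry": 0,"rz": 0,"fingers": 0},
  ],
)

```text
t: 20.1
tcp_pos: [607.7, -53.4, 163.9]
orientation: [1.14, 1.25, -1.14]
contact_force: [-1.1, -0.5, 6.5]
width: 9.5
```

```bash
python3 - <<'E'
from h import *
s,M=st();goal([607.3,-53,163.5],[0,0,-1],[np.cos(.094),np.sin(.094),0])
E
```

```text
t 20.10 pos [607.7 -53.4 163.9] width 9.5 F [-1.1 -0.5  6.5]
 xaxis [ 0.002 -0.001 -1.   ]  yaxis [0.996 0.093 0.001]  y yaw 0.093 q [-0.09  0.44 -0.06  1.06 -0.    1.39]
 d mm [-0.4  0.4 -0.4] units [-0.01  0.01 -0.01] turn units [0.01 0.02 0.01]
```

Emit:
servo_tool(
  commands=[
    {"tx": 0,"ty": 0,"tz": -0.03,"rx": 0,"ry": 0.01,"rz": 0,"fingers": 0},
    {"tx": 0,"ty": 0,"tz": 0,"rx": 0,"ry": 0,"rz": 0,"fingers": 0},
  ],
)

```text
t: 20.3
tcp_pos: [607.9, -53.5, 164.3]
orientation: [1.14, 1.25, -1.139]
contact_force: [0.7, -0.6, -1.6]
width: 9.1
```

```bash
python3 - <<'E'
from h import *
s,M=st();print(s["wrist_torque"].round(2))
im=read_camera("side");crop(im,320,180,100,120,6,"pics/s21c.png")
E
```

```text
t 20.30 pos [607.9 -53.5 164.3] width 9.1 F [ 0.7 -0.6 -1.6]
 xaxis [ 0.002 -0.001 -1.   ]  yaxis [0.996 0.093 0.002]  y yaw 0.093 q [-0.09  0.44 -0.06  1.06 -0.    1.39]
[-0.02 -0.02  0.  ]
```

View pics/s21c.png

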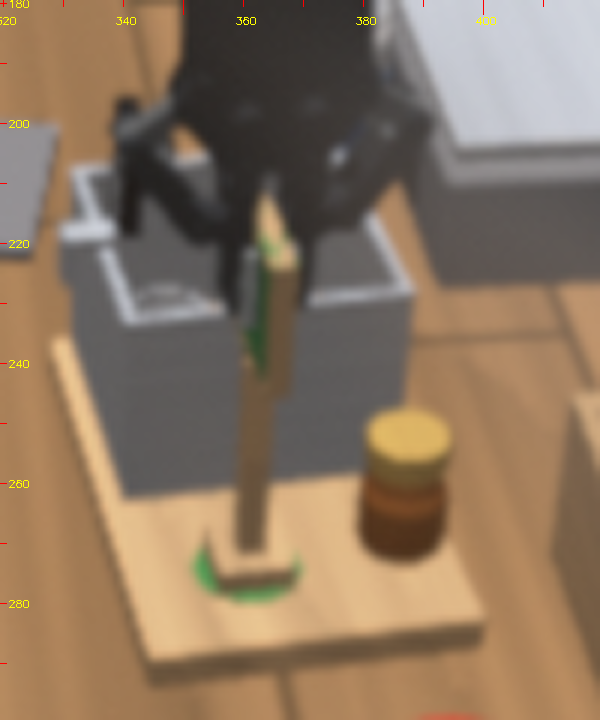

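Emit:
servo_tool(
  commands=[
    {"tx": 0,"ty": 0,"tz": -0.04,"rx": 0,"ry": 0.01,"rz": 0,"fingers": 0},
    {"tx": 0,"ty": 0,"tz": -0.04,"rx": 0,"ry": 0.01,"rz": 0,"fingers": 0},
    {"tx": 0,"ty": 0,"tz": -0.02,"rx": 0,"ry": 0,"rz": 0,"fingers": 0},
  ],
)

```text
t: 20.65
tcp_pos: [608.4, -53.6, 164.0]
orientation: [1.141, 1.248, -1.139]
contact_force: [-1.8, 0.2, 2.6]
width: 9.7
```

```bash
python3 - <<'E'
from h import *
s,M=st();print(s["wrist_torque"].round(2))
E
```

```text
t 20.65 pos [608.4 -53.6 164. ] width 9.7 F [-1.8  0.2  2.6]
 xaxis [ 0.003 -0.001 -1.   ]  yaxis [0.996 0.093 0.003]  y yaw 0.093 q [-0.09  0.44 -0.06  1.06 -0.    1.39]
[0.12 0.53 0.03]
```

Emit:
servo_tool(
  commands=[
    {"tx": 0,"ty": 0,"tz": -0.03,"rx": 0,"ry": 0.01,"rz": 0,"fingers": 0.09},
    {"tx": 0,"ty": 0,"tz": -0.02,"rx": 0,"ry": 0,"rz": 0,"fingers": 0.1},
    {"tx": 0,"ty": 0,"tz": -0.02,"rx": 0,"ry": 0,"rz": 0,"fingers": 0.11},
    {"tx": 0,"ty": 0,"tz": -0.02,"rx": 0,"ry": 0,"rz": 0,"fingers": 0.115},
    {"tx": 0,"ty": 0,"tz": 0,"rx": 0,"ry": 0,"rz": 0,"fingers": 0.12},
    {"tx": 0,"ty": 0,"tz": 0,"rx": 0,"ry": 0,"rz": 0,"fingers": 0.125},
    {"tx": 0,"ty": 0,"tz": 0,"rx": 0,"ry": 0,"rz": 0,"fingers": 0.13},
    {"tx": 0,"ty": 0,"tz": 0,"rx": 0,"ry": 0,"rz": 0,"fingers": 0.14},
    {"tx": 0,"ty": 0,"tz": 0,"rx": 0,"ry": 0,"rz": 0,"fingers": 0.14},
    {"tx": 0,"ty": 0,"tz": 0,"rx": 0,"ry": 0,"rz": 0,"fingers": 0.14},
    {"tx": 0,"ty": 0,"tz": 0,"rx": 0,"ry": 0,"rz": 0,"fingers": 0.14},
  ],
)

```text
t: 21.75
tcp_pos: [609.0, -53.7, 162.5]
orientation: [1.141, 1.247, -1.138]
contact_force: [0.6, 0.6, -0.4]
width: 12.2
```

```bash
python3 - <<'E'
from h import *
s,M=st();print(s["wrist_torque"].round(2))
im=read_camera("side");crop(im,320,180,100,120,6,"pics/s22c.png")
E
```

```text
t 21.75 pos [609.  -53.7 162.5] width 12.2 F [ 0.6  0.6 -0.4]
 xaxis [ 0.005 -0.002 -1.   ]  yaxis [0.996 0.093 0.005]  y yaw 0.093 q [-0.09  0.44 -0.07  1.06 -0.    1.39]
[0.   0.01 0.04]
```

View pics/s22c.png

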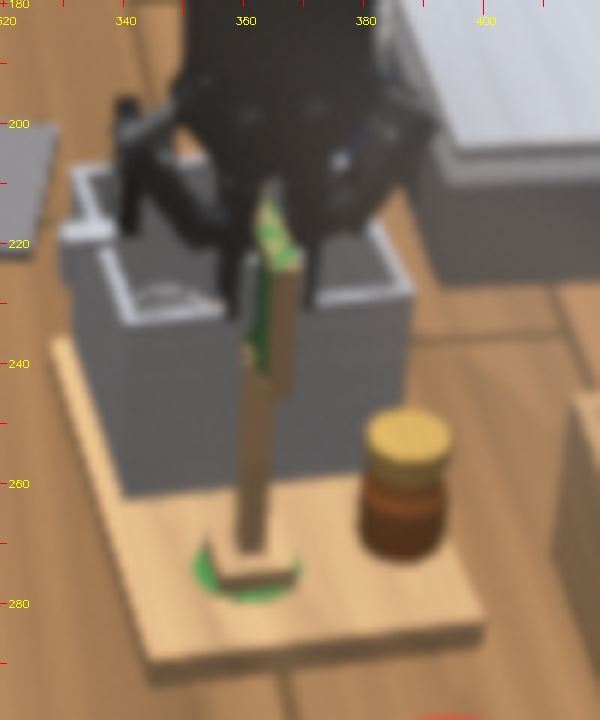

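Emit:
servo_tool(
  commands=[
    {"tx": 0,"ty": 0,"tz": 0,"rx": 0,"ry": 0,"rz": 0,"fingers": 0.16},
    {"tx": 0,"ty": 0,"tz": 0,"rx": 0,"ry": 0,"rz": 0,"fingers": 0.19},
    {"tx": 0,"ty": 0,"tz": 0,"rx": 0,"ry": 0,"rz": 0,"fingers": 0.23},
    {"tx": 0,"ty": 0,"tz": 0,"rx": 0,"ry": 0,"rz": 0,"fingers": 0.28},
    {"tx": 0,"ty": 0,"tz": 0,"rx": 0,"ry": 0,"rz": 0,"fingers": 0.34},
    {"tx": 0,"ty": 0,"tz": 0,"rx": 0,"ry": 0,"rz": 0,"fingers": 0.4},
    {"tx": 0,"ty": 0,"tz": 0,"rx": 0,"ry": 0,"rz": 0,"fingers": 0.4},
    {"tx": 0,"ty": 0,"tz": 0,"rx": 0,"ry": 0,"rz": 0,"fingers": 0.4},
  ],
)

```text
t: 22.6
tcp_pos: [609.0, -53.7, 162.6]
orientation: [1.141, 1.247, -1.138]
contact_force: [0.1, -0.5, -0.2]
width: 33.7
```

```bash
python3 - <<'E'
from h import *
s,M=st()
im=read_camera("side");crop(im,320,180,100,120,6,"pics/s23c.png")
E
```

```text
t 22.60 pos [609.  -53.7 162.6] width 33.7 F [ 0.1 -0.5 -0.2]
 xaxis [ 0.005 -0.002 -1.   ]  yaxis [0.996 0.093 0.005]  y yaw 0.093 q [-0.09  0.44 -0.07  1.06 -0.    1.39]
```

View pics/s23c.png

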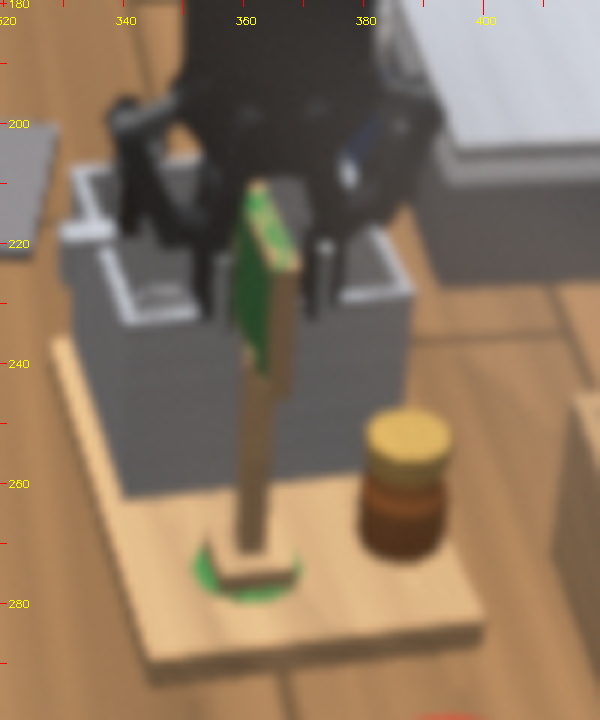

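Board stands alone. Retreat straight up, then back towards the robot for a clear view.

Emit:
servo_tool(
  commands=[
    {"tx": 0,"ty": 0,"tz": 0.2,"rx": 0,"ry": 0,"rz": 0,"fingers": 0.4},
    {"tx": 0,"ty": 0,"tz": 0.4,"rx": 0,"ry": 0,"rz": 0,"fingers": 0.4},
    {"tx": 0,"ty": 0,"tz": 0.6,"rx": 0,"ry": 0,"rz": 0,"fingers": 0.4},
    {"tx": 0,"ty": 0,"tz": 0.8,"rx": 0,"ry": 0,"rz": 0,"fingers": 0.4},
    {"tx": 0,"ty": 0,"tz": 0.9,"rx": 0,"ry": 0,"rz": 0,"fingers": 0.4},
    {"tx": 0,"ty": 0,"tz": 0.8,"rx": 0,"ry": 0,"rz": 0,"fingers": 0.4},
    {"tx": -0.5,"ty": -0.4,"tz": 0,"rx": 0,"ry": 0,"rz": 0,"fingers": 0.4},
    {"tx": -0.7,"ty": -0.8,"tz": 0,"rx": 0,"ry": 0,"rz": 0,"fingers": 0.4},
    {"tx": -0.7,"ty": -0.8,"tz": 0,"rx": 0,"ry": 0,"rz": 0,"fingers": 0.4},
    {"tx": -0.7,"ty": -0.8,"tz": 0,"rx": 0,"ry": 0,"rz": 0,"fingers": 0.4},
    {"tx": -0.7,"ty": -0.8,"tz": 0,"rx": 0,"ry": 0,"rz": 0,"fingers": 0.4},
    {"tx": -0.7,"ty": -0.8,"tz": 0,"rx": 0,"ry": 0,"rz": 0,"fingers": 0.4},
    {"tx": -0.3,"ty": -0.8,"tz": 0,"rx": 0,"ry": 0,"rz": 0,"fingers": 0.4},
    {"tx": 0,"ty": 0,"tz": 0,"rx": 0,"ry": 0,"rz": 0,"fingers": 0.4},
    {"tx": 0,"ty": 0,"tz": 0,"rx": 0,"ry": 0,"rz": 0,"fingers": 0.4},
    {"tx": 0,"ty": 0,"tz": 0,"rx": 0,"ry": 0,"rz": 0,"fingers": 0.4},
  ],
)

```text
t: 24.25
tcp_pos: [430.5, -266.9, 326.7]
orientation: [1.14, 1.235, -1.129]
contact_force: [1.4, 0.2, 0.0]
width: 34.0
```

```bash
python3 - <<'E'
from h import *
s,M=st()
im=read_camera("side");cv2.imwrite("pics/s24.png",im);crop(im,320,180,100,120,5,"pics/s24c.png")
t=read_camera("top");cv2.imwrite("pics/t24.png",t);crop(t,245,150,130,95,6,"pics/t24c.png")
E
```

```text
t 24.25 pos [ 430.5 -266.9  326.7] width 34.0 F [1.4 0.2 0. ]
 xaxis [ 0.018 -0.007 -1.   ]  yaxis [0.995 0.096 0.017]  y yaw 0.096 q [-0.56  0.19 -0.    1.36  0.    0.92]
```

View pics/s24.png

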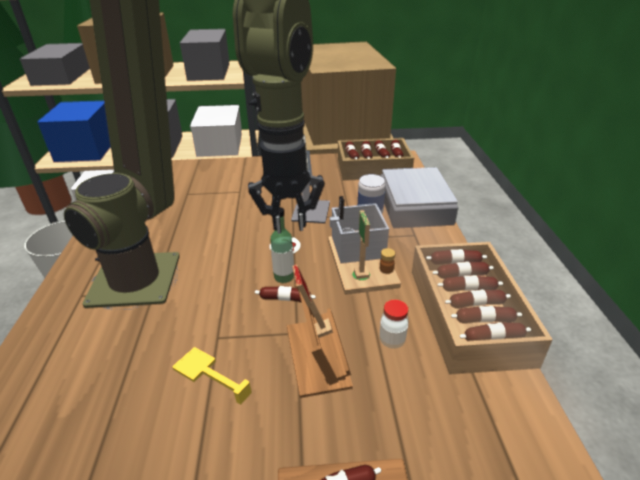

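View pics/t24c.png

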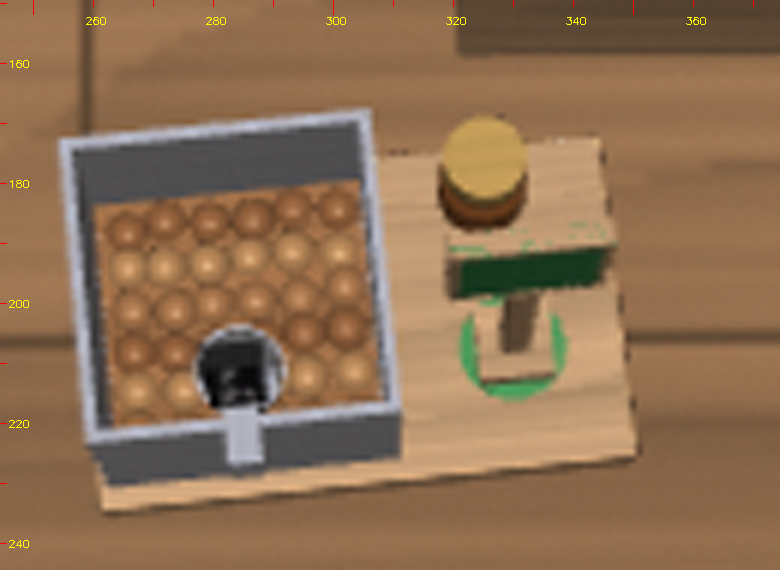

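View pics/s24c.png

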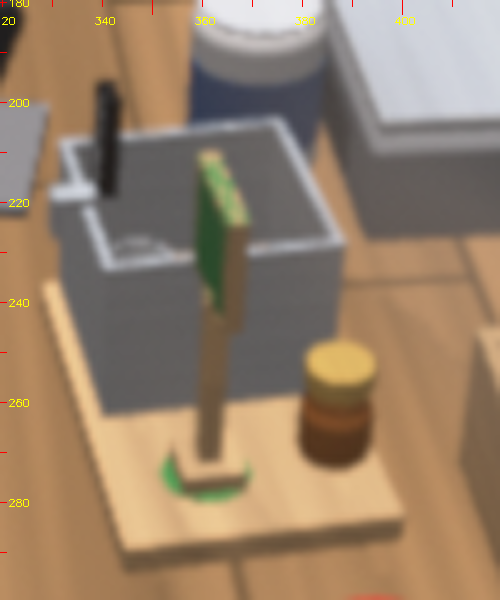

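```bash
python3 - <<'E'
from h import *
a=cv2.imread("pics/s24.png");b=read_camera("side")
print("max diff board region",cv2.absdiff(a,b)[180:300,330:400].max())
c=[onz("top",u,32) for u in[(323.5,213),(337,211.5)]]
print("foot yaw",np.arctan2(*(c[0]-c[1])[1::-1])-np.pi/2,"mid near edge",(c[0]+c[1])/2)
print(sense()["t"]); job_done()
E
```

```text
max diff board region 3
foot yaw 0.10437593566980552 mid near edge [591.47555519 -52.2455241   32.        ]
24.4
the job is handed in; nothing more can be done
```

I did both parts in the order asked and handed the job in at about 24.4 s of the 72 s allowed.

- **Scoop:** I took it off the drip stand and hung it by its hook over the middle of the tub's near rim, lip outside and bowl inside. In the last top picture the strap sits at column 285, and the rim runs from 259 to 311. I felt the strap touch the rim at the expected height, and it hung upright after I let go.
- **Green board:** I raised it along its length, moved it off the crossbar, carried it upright and lowered it on to the green spot. I felt the foot touch the riser, then let go in small steps.
    - **Position:** the foot's centre measured about (608, −51) mm against the spot's (607.5, −52).
    - **Angle:** the foot's yaw measured about 0.10 rad against about 0.094 for the riser, within measuring error.
    - **Stillness:** the last two side pictures show no movement around the board (largest difference 3 grey levels).
- **Other goods:** by eye in the last pictures, the red board and the other goods look as they were. The arm was clear of everything at hand-in.

No last check failed. While settling the foot, one press sprang back about 0.4 mm and left the board hanging, so I pressed again to a light contact before letting go.

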